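# Load the roller mill and key-start it

## Task

Take the jar with the blue cap from the sloping rack, lay it gently (do not drop it) on the mill's two rollers, lengthwise in the valley between them, and close the mill's lid fully without slamming it. Only once the lid is shut, turn the key clockwise from OFF past RUN to START as far as it goes, hold it there for about a second, then let it spring back and leave it at RUN. Leave the other jars and everything else on the table where they are.

Things in the scene. Friction and masses are not known exactly. Their poses are not given: they have to be found in the camera images.
- jar_blue: The jar to mill: a closed steel cylinder with a BLUE cap, 110 mm long, 50 mm in diameter, 0.25 to 0.5 kg. Origin at its centre; its x axis is the cylinder's axis, pointing to the cap end (the cap is the last 26 mm). It starts lying in one of the three lanes of the rack, its cap end up the slope, 22 degrees above level.
- jar_white: Same jar with a WHITE cap, in another lane of the rack; to be left alone.
- jar_red: Same jar with a RED cap, in another lane of the rack; to be left alone.
- rack: Fixed wire rack, base plate 170 x 225 mm. Origin at the centre of its underside, x from the low to the high end of the lanes (roughly away from the robot). Three lanes along x at y = -80, 0 and +80 mm, sloping up 22 degrees to +x; a jar's centre lies 85 mm above the table and lane neighbours are 30 mm apart (surface to surface). Each lane is two 10 mm rods, 30 mm apart, under the jar, so fingers pass beside it; a low stop plate crosses the low end, below the jars' axes.
- mill: Fixed white roller mill: an open-topped tub, outside 152 (x) x 170 (y) mm, walls 6 mm, rim 125 mm above the table, inside 140 x 158 mm, floor at 37 mm. Origin at the centre of its underside, x away from the robot. Two fixed black rubber rollers, 28 mm in diameter, run along x at y = -23 and +23 mm, axes 62 mm high, over the tub's whole inner length. A jar lying in the valley between them has its centre 93.5 mm above the table, at y = 0 of the mill.
- lid (a joint): Mill lid's hinge, rad: 0 closed (lying on the rim), about 1.6 to 1.85 at the start (standing open), stop at 1.95. A stiff hinge (about 0.3 N m of friction): the lid stays where it is left. 0.2 kg.
- lid_hinge (a point): Middle of the lid's hinge line, on the far (+x) upper rim of the tub, 76 mm from the mill's centre and 125 mm above the table; fixed to the mill, same axes. The hinge line runs along the mill's y; the lid swings up and away from the robot.
- lid_tab (a point): Point on the lid's outer face at the middle of the blue finger tab, 170 mm from the hinge line. The lid is a clear panel 5 mm thick, 170 mm wide, 152 mm from hinge to edge; the tab (60 mm wide, 6 mm thick) carries on in its plane from 148 to 182 mm. Site axes are the lid's: z is the outer face's normal (up when closed), x points from the tab towards the hinge. The lid's inner face passes through the hinge line.
- station: Fixed grey key-switch box, 130 x 110 x 45 mm, with yellow face, on a bracket. Origin at the centre of its underside on the table, x away from the robot. The face is tilted 25 degrees towards the robot; its centre, where the key's axis comes out, is 110 mm above the origin.
- key_barrel (a joint): Key from OFF to RUN, rad: 0 at OFF (red mark; starts between 0 and 0.12), stop at 0.8 = RUN (white mark). Grows clockwise as one looks at the face. Held only by friction (0.045 N m): stays where it is left.
- key_spring (a joint): Key from RUN on to START, rad: 0 at rest, stop at 0.55 = START (green mark). Same axis and sense. It moves only after the barrel has reached RUN; its spring needs 0.085 N m to begin, 0.15 N m at START, and returns the key to 0 when let go. The key's total angle is key_barrel + key_spring.
- key_grip (a point): Centre of the key's black bow, 44 mm out from the station's face on the key's axis. The bow is a flat plate 60 mm long (point x), 11 mm thick (point y, the way to pinch it), 34 mm deep (point z), beginning 27 mm above the face, one end marked red. Site z is the key's axis, out of the face and towards the robot, 25 degrees from vertical; clockwise turning is about -z. The red end of the bow is at +x.
- bottle_a: amber glass bottle, 44 mm across, 110 mm tall; a bystander to be left alone; origin at its underside.
- bottle_b: white plastic jar with yellow cap, 48 mm across, 90 mm tall; a bystander to be left alone; origin at its underside.
- bowl: small steel bowl, 110 mm across the rim, 45 mm high; a bystander to be left alone; origin at its underside.
- spatula: spatula, steel blade and green handle, 170 mm long, lying flat; a bystander to be left alone; origin at its underside.
- calculator: black desk calculator, 140 x 85 x 18 mm; a bystander to be left alone; origin at its underside.
- bottle_c: aluminium can with white top, 50 mm across, 120 mm tall; a bystander to be left alone; origin at its underside.
There are look-alikes about, which are no part of the job. What is shaped like the jar_blue but pink is not meant.

How it is judged:
By the outcome, as a careful person would: the job done as asked, in the order asked, and still so for the second after the job is handed in, with the robot touching nothing.
It also fails if it takes over 72 s, if anything falls off the work surface, if the arm or the gripper's body presses on something with over 40 N, if the wrist force passes 120 N, or if a joint passes its speed limit or range.

## Robot

A 7-joint arm with a two-finger parallel gripper is mounted at the origin on the work surface. World frame = base frame: x ahead of the robot, y to its left, z up, the work surface at z = 0. Lengths are in mm, angles in rad, forces in N, time in s.
With the tool pointing down it reaches from about 400 to 875 mm from the base axis. Payload 6.5 kg.
Tool frame: the origin (TCP) lies between the finger pads; the fingertips stand 14 mm ahead of it and the grasp point (between the pads) lies 5 mm behind it; z points along the fingers, y is the direction in which the jaws open and shut (so a half turn about z gives the same grasp; the last joint's range is limited). The gripper opens to 88 mm and grips with 3 to 60 N. Pads are 18 mm wide; open, the fingers measure 123 mm over their backs; the gripper's body (75 mm by 187 mm) begins 45 mm behind the grasp point.
Start: joints at [-1.274, 0.536, -0.004, 1.538, 0.003, 1.067, -0.071], TCP at [230.675, 607.683, 252.716] pointing down, gripper open.
Joint ranges: [-2.7, 2.7], [-0.37, 2.16], [-1.27, 1.26], [0.24, 2.4], [-1.31, 4.45], [0.19, 1.91], [-2.76, 2.76]. Speed limits (rad/s): [2.39, 2.39, 3.14, 3.14, 3.14, 3.14, 3.14].

## Interface

Orientations are given as [roll, pitch, yaw] about the fixed x, y, z axes, in that order (R = Rz(yaw) Ry(pitch) Rx(roll)).
In Python, from workcell import state, eyes, ticket gives the robot as it stands.
- The arm moves only by the tool move_arm, never from a script. Its argument "increments" is text: rows parted by semicolons, each of 7 numbers parted by spaces: the opening, from 0 (shut) to 1 (fully open), then the shift along the tool's x, y, z in m, then the turn, a rotation vector about the tool's x, y, z in degrees. In form: hand tx ty tz rx ry rz; .... A call has 1 to 10 rows; each row shifts and turns the pose as measured when the row begins, along the tool's axes as they then stand; what a row does not reach is not made up. A row lasts 1/10 s, in which the tool goes at most 50 mm and 8.59 degrees, less where a joint would pass 70% of its speed; a pose out of reach is approached as far as the arm can. A call is refused whole if a number of a shift passes 0.05 or a number of a turn 8.59, either way. A call with a gripper value outside its range is refused whole. The fingers move at their own pace and stop on an object; "force" is the grip in N (left out, the last holds). Time passes only in rows, so rows that do not move let the fingers close. It gives the time, the measured TCP pose, the force and the opening at its end, in the units of the state.
- state(): the state, without advancing time (a new reading comes with each control period).
- eyes.grab_frame(name): name is "scene" or "top" or "wrist"; returns the picture (400x640x3 uint8, red, green, blue); there is no depth.
- eyes.camera_params(name): a dict with "fx", "fy", "cx", "cy" (pixels), "R" (3x3) and "t" (3): a world point X has camera coordinates R X + t. Camera axes: x right, y down, z forward; pixel columns grow to the right and rows downward; lengths in mm; the calibration is good to about 2 mm. The wrist camera is an equidistant fisheye: a pixel r from the principal point sees the ray r / f radians off the axis. A picture is of the moment at which its call begins: read the wrist's pose just before it. camera_params takes no time and is no camera call; for the wrist camera it gives the pose at the moment of the call.
- ticket.hand_in(): hands the job in, once; it reports no verdict.
Trained networks look in the newest picture that a camera, given by its name, has taken for a name from the list of things; names that differ only in an ending like _2 or _b are one class to them, and where a whole thing is asked for, a point or a joint stands for the part that bears it (a point fixed in the world has none). Each returns a list of dicts, best first, with "confidence" (0 to 1); they miss things now and then, are a little off and sometimes report something else, mostly with a low value. They report only what shows in the picture. A call takes as long as a camera call. They do not tell look-alikes from the thing itself.
- eyes.regions_of(camera, target): "region" (400x640 bool, what is visible of it) and "at" ([column, row] in pixels, amid what is visible of it).
- eyes.mark_of(camera, target): "at" ([column, row] in pixels: a listed point, or the origin of a listed thing).
The state is a dict: "time": time; "joint_positions": joint angles; "dq": joint speeds; "joint_efforts": joint torques, N m; "tcp_pos": TCP position; "tool_rot": TCP orientation; "ft_force": force on the tool from outside, world axes, zero at the start; "moment": the same for the moment, N m; "finger_gap": finger opening in mm.
Only numpy, scipy, OpenCV 4.12 (cv2) and the standard library are available. Lean on these libraries where they do the work, as an engineer would, in place of code of your own. Each camera call takes 0.05 s, during which the arm holds its last target. There are 200 camera calls.

## Working session

There is one attempt and no reset: what is moved stays moved. The work goes in short steps, Python scripts to look and compute and a tool call to move; the robot and the scene stay as the last step left them, time stands still between calls to the robot, and variables do not carry over. Pictures are saved under pics/ and viewed, about 8 in all and at most 12, crops included, and the job is handed in when it is done.

Besides the shell and the picture viewer there is one more tool, called after ">>>" by a JSON object that holds its "method" and its "body". move_arm: Moves the arm, as the interface text tells. Its arguments: {"type":"object","properties":{"increments":{"type":"string"},"force":{"type":"number"}},"required":["increments"]}

```bash
mkdir -p pics; ls
cat > h.py <<'E'
import numpy as np, cv2
from workcell import state, eyes, ticket
from scipy.spatial.transform import Rotation as Rn
def save(n,im): cv2.imwrite('pics/'+n+'.png',im[:,:,::-1])
def ray(cam,px,p=None):
    p=p or eyes.camera_params(cam); R=np.array(p['R']);t=np.array(p['t'])
    u=(px[0]-p['cx'])/p['fx'];v=(px[1]-p['cy'])/p['fy']
    if cam=='wrist':
        r=np.hypot(u,v); d=np.array([np.sin(r)*u/max(r,1e-9),np.sin(r)*v/max(r,1e-9),np.cos(r)])
    else: d=np.array([u,v,1.])
    d=R.T@d; return -R.T@t, d/np.linalg.norm(d)
def atz(cam,px,z,p=None):
    o,d=ray(cam,px,p); return o+d*(z-o[2])/d[2]
def tri(*rs):
    A=np.zeros((3,3));b=np.zeros(3)
    for o,d in rs:
        P=np.eye(3)-np.outer(d,d);A+=P;b+=P@o
    x=np.linalg.solve(A,b); return x,[float(np.linalg.norm((np.eye(3)-np.outer(d,d))@(x-o))) for o,d in rs]
def proj(cam,X,p=None):
    p=p or eyes.camera_params(cam); c=np.array(p['R'])@np.array(X,float)+np.array(p['t'])
    if cam=='wrist':
        rr=np.hypot(c[0],c[1]);th=np.arctan2(rr,c[2]);return [p['cx']+p['fx']*th*c[0]/rr,p['cy']+p['fy']*th*c[1]/rr]
    return [p['cx']+p['fx']*c[0]/c[2],p['cy']+p['fy']*c[1]/c[2]]
E
python3 - <<'E'
from h import *
np.set_printoptions(precision=3,suppress=True)
s=state();print(s)
for c in['scene','top','wrist']:
    im=eyes.grab_frame(c);save(c+'0',im)
    p=eyes.camera_params(c);print(c,p['fx'],-np.array(p['R']).T@p['t'],np.array(p['R'])[2])
    if c=='wrist':continue
    for n in['jar_blue','jar_white','jar_red','rack','mill','lid_hinge','lid_tab','station','key_grip','bottle_a','bottle_b','bottle_c','bowl','spatula','calculator']:
        print(c,n,[(np.round(d['at']).tolist(),round(d['confidence'],2)) for d in eyes.mark_of(c,n)][:4])
E
```

```text
pics
{'time': 0.0, 'joint_positions': array([-1.274,  0.537, -0.004,  1.539,  0.003,  1.067, -0.071]), 'dq': array([-0.001,  0.001,  0.   , -0.001,  0.002,  0.   ,  0.   ]), 'joint_efforts': array([ -0.   , -57.099,   0.991, -25.161,  -0.056,   0.018,   0.   ]), 'tcp_pos': array([230.465, 607.134, 251.85 ]), 'tool_rot': array([-3.14 ,  0.   ,  2.779]), 'ft_force': array([-0.934, -0.721, -0.555]), 'moment': array([ 0.006,  0.004, -0.01 ]), 'finger_gap': 88.30249712053129}
scene 436.9979661676289 [1126.842  443.621  764.851] [-0.612 -0.501 -0.612]
scene jar_blue [([234.0, 161.0], 0.95), ([259.0, 186.0], 0.82), ([343.0, 183.0], 0.7)]
scene jar_white [([285.0, 199.0], 0.87)]
scene jar_red [([240.0, 172.0], 0.9), ([447.0, 325.0], 0.75)]
scene rack [([262.0, 211.0], 0.89)]
scene mill [([449.0, 325.0], 0.94)]
scene lid_hinge [([448.0, 313.0], 0.89)]
scene lid_tab [([458.0, 261.0], 0.8)]
scene station [([315.0, 295.0], 0.94), ([368.0, 348.0], 0.49)]
scene key_grip [([315.0, 241.0], 0.44)]
scene bottle_a [([391.0, 255.0], 0.89), ([367.0, 346.0], 0.87), ([327.0, 228.0], 0.76)]
scene bottle_b [
[... 638 characters left out ...]
.0, 266.0], 0.37)]
top rack [([392.0, 204.0], 0.61), ([284.0, 158.0], 0.29)]
top mill [([186.0, 198.0], 0.78)]
top lid_hinge [([175.0, 158.0], 0.83), ([406.0, 266.0], 0.52), ([226.0, 143.0], 0.29)]
top lid_tab [([151.0, 125.0], 0.72)]
top station [([286.0, 158.0], 0.74)]
top key_grip [([282.0, 148.0], 0.58), ([254.0, 230.0], 0.3)]
top bottle_a [([258.0, 231.0], 0.77), ([283.0, 148.0], 0.45)]
top bottle_b [([258.0, 231.0], 0.77), ([283.0, 148.0], 0.45)]
top bottle_c [([258.0, 231.0], 0.77), ([283.0, 148.0], 0.45)]
top bowl [([289.0, 223.0], 0.8)]
top spatula [([406.0, 267.0], 0.7)]
top calculator [([188.0, 267.0], 0.8)]
wrist 309.70691628693146 [169.308 631.45  386.096] [ 0.243 -0.093 -0.966]
```

View pics/top0.png

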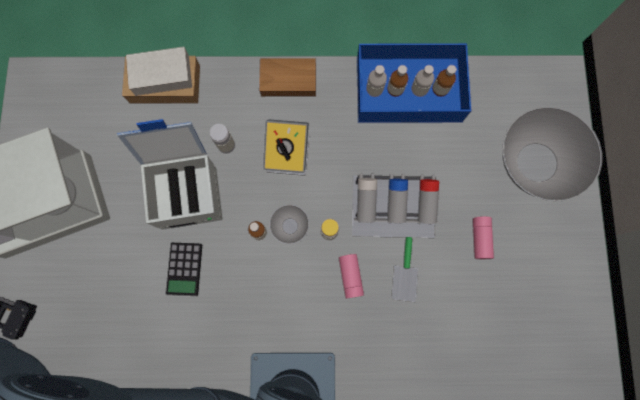

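View pics/scene0.png

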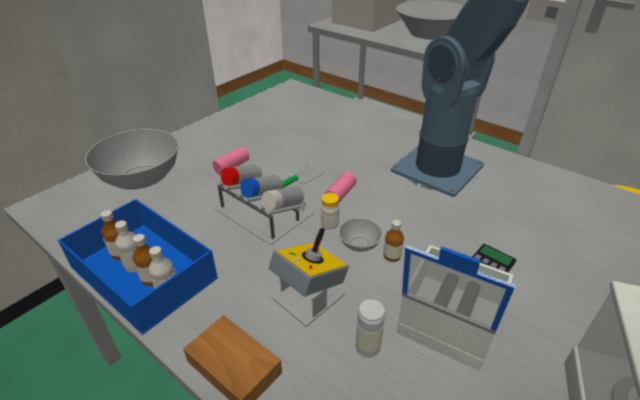

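The top view shows the blue-capped jar in the middle lane (398,200), white at (367,200), red at (429,203). Pink look-alikes lie at (350,275) and (484,238) on the table. The mill is at (180,190) with its lid open, and the key station is at (286,148).

Run:
```python
from h import *
np.set_printoptions(precision=1,suppress=True)
P=eyes.camera_params
def T(n,a,b):
    x,e=tri(ray('top',a),ray('scene',b));print(n,x,np.round(e,1))
T('jar',[396,200],[259,186]);T('white',[369,202],[285,199]);T('red',[429,203],[240,172])
T('hinge',[175,158],[448,313]);T('tab',[151,125],[458,261]);T('mill',[186,198],[449,325]);T('station',[286,158],[315,295]);T('key',[282,148],[315,241]);T('rack',[392,204],[262,211])
print(atz('top',[396,200],85),atz('scene',[259,186],85),atz('top',[186,198],0),atz('scene',[449,325],0),atz('top',[286,158],0),atz('scene',[315,295],0))
for n,z,a in [('bottle_a',0,[258,231]),('bowl',0,[289,223]),('b',90,[330,226]),('c',120,[219,132]),('binlow',0,[412,120])]: print(n,atz('top',a,z))
# jar colour regions: cap and body in top
im=cv2.imread('pics/top0.png'); hsv=cv2.cvtColor(im,cv2.COLOR_BGR2HSV)
m=((hsv[:,:,0]>100)&(hsv[:,:,0]<130)&(hsv[:,:,1]>150)); m[:170]=0;m[:,:340]=0
ys,xs=np.nonzero(m);print('cap',xs.mean(),ys.mean(),atz('top',[xs.mean(),ys.mean()],85+42*np.sin(.384)+15))
r=[d for d in eyes.regions_of('top','jar_blue')]
for d in r: print(np.round(d['at']),d['confidence'],cv2.minAreaRect(np.argwhere(d['region'])[:,::-1].astype(np.float32)))
for n in['rack','mill','station']:
  for d in eyes.regions_of('top',n)[:2]: print(n,np.round(d['at']),d['confidence'],cv2.minAreaRect(np.argwhere(d['region'])[:,::-1].astype(np.float32)))
c=[cv2.resize(cv2.imread('pics/top0.png')[y:y+100,x:x+130],None,fx=4,fy=4,interpolation=cv2.INTER_CUBIC) for x,y in[(340,160)]]
cv2.imwrite('pics/crop.png',c[0])
```

```text
jar [ 500.1 -272.8   82.8] [4.3 4.3]
white [ 492.  -197.3   72.9] [3.3 3.3]
red [ 490.9 -356.9   86.8] [3.6 3.6]
hinge [599.6 304.7 122.6] [3. 3.]
tab [632.4 311.  284.9] [1.3 1.3]
mill [521.6 299.   -0.8] [2.8 2.8]
station [636.1  25.7  -4.9] [1. 1.]
key [621.7  21.6 146.7] [3.8 3.8]
rack [ 503.3 -271.8    0.4] [1.5 1.5]
[ 496.9 -269.1   85. ] [ 503.8 -274.8   85. ] [520.4 301.4   0. ] [523.8 296.8   0. ] [635.2  24.5   0. ] [638.8  29.2  -0. ]
bottle_a [427.7  98.8   0. ]
bowl [449.7  14.    0. ]
b [428.2 -96.9  90. ]
c [671.5 191.8 120. ]
binlow [ 747.5 -335.6    0. ]
cap 482.2331081081081 224.07432432432432 [ 428.7 -478.8  115.7]
[483. 242.] 0.86 ((482.7710266113281, 238.54725646972656), (41.27717590332031, 18.486331939697266), 87.79740142822266)
[395. 200.] 0.74 ((396.91229248046875, 200.01792907714844), (19.19925308227539, 44.523155212402344), 2.4895529747009277)
[350. 274.] 0.72 ((350.5715637207031, 276.1614685058594), (42.32127380371094, 19.06170654296875), 80.13418579101562)
[171. 174.] 0.2 ((172.99681091308594, 172.95449829101562), (117.33311462402344, 83.61035919189453), 71.96571350097656)
rack [385. 218.] 0.83 ((392.8565673828125, 205.7581024169922), (83.0326156616211, 63.51435470581055), 0.7638983726501465)
rack [398. 197.] 0.22 ((396.9219970703125, 200.87173461914062), (19.39983367919922, 44.21163558959961), 2.385944128036499)
mill [172. 175.] 0.59 ((173.80003356933594, 172.90000915527344), (119.85031127929688, 82.53544616699219), 71.56504821777344)
```

View pics/crop.png

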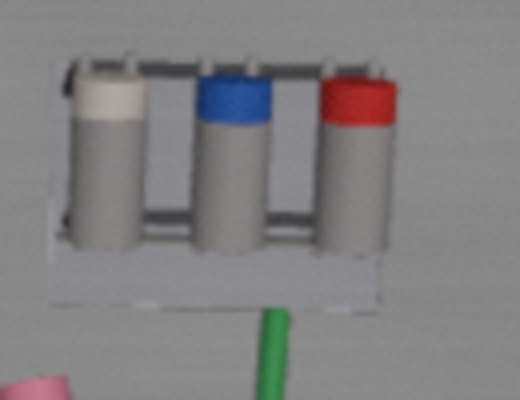

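The crop confirms the blue-capped jar in the middle lane at about (398,200) in the top view, with free gaps on both sides. I'll add a row planner and go look from close by.

```bash
cat >> h.py <<'E'
def plan(p,rpy,n,hand,s=None):
    "rows of linear+slerp interpolation, tool axes"
    s=s or state(); p0=np.array(s['tcp_pos']);R0=Rn.from_euler('xyz',s['tool_rot']);R1=Rn.from_euler('xyz',rpy) if not isinstance(rpy,Rn) else rpy
    w=(R1*R0.inv()).as_rotvec(); dp=(np.array(p)-p0)/1000
    print('from',p0.round(1),'d mm',(dp*1000).round(1),'ang',np.degrees(w).round(1))
    rows=[];wl=(R0.inv()*R1).as_rotvec(degrees=True)/n
    for k in range(n):
        Rk=Rn.from_rotvec(w*k/n)*R0; d=Rk.inv().apply(dp/n)
        rows.append(f"{hand:g} "+' '.join(f'{v:.4f}' for v in d)+' '+' '.join(f'{v:.2f}' for v in wl))
    print('; '.join(r.replace('-0.0000','0').replace('0.0000','0') for r in rows))
E
python3 - <<'E'
from h import *
plan([440,100,300],[np.pi,0,np.pi],14,1)
E
```

```text
from [230.7 607.7 252.7] d mm [ 209.3 -507.7   47.3] ang [-0.   0.  20.8]
1 -0.0268 -0.0286 -0.0034 0.00 0.00 -1.48; 1 -0.0261 -0.0293 -0.0034 0.00 0.00 -1.48; 1 -0.0253 -0.0300 -0.0034 0.00 0.00 -1.48; 1 -0.0245 -0.0306 -0.0034 0.00 0.00 -1.48; 1 -0.0237 -0.0312 -0.0034 0.00 0.00 -1.48; 1 -0.0229 -0.0318 -0.0034 0.00 0.00 -1.48; 1 -0.0221 -0.0324 -0.0034 0.00 0.00 -1.48; 1 -0.0212 -0.0330 -0.0034 0.00 0.00 -1.48; 1 -0.0204 -0.0335 -0.0034 0.00 0.00 -1.48; 1 -0.0195 -0.0340 -0.0034 0.00 0.00 -1.48; 1 -0.0186 -0.0345 -0.0034 0.00 0.00 -1.48; 1 -0.0177 -0.0350 -0.0034 0.00 0.00 -1.48; 1 -0.0168 -0.0354 -0.0034 0.00 0.00 -1.48; 1 -0.0159 -0.0359 -0.0034 0.00 0.00 -1.48
```

>>> {"method": "move_arm", "body": {"increments": "1 -0.027 -0.029 -0.0035 0 0 -1.5; 1 -0.026 -0.029 -0.0035 0 0 -1.5; 1 -0.025 -0.03 -0.0035 0 0 -1.5; 1 -0.0245 -0.0305 -0.0035 0 0 -1.5; 1 -0.024 -0.031 -0.0035 0 0 -1.5; 1 -0.023 -0.032 -0.0035 0 0 -1.5; 1 -0.022 -0.0325 -0.0035 0 0 -1.5; 1 -0.021 -0.033 -0.0035 0 0 -1.5; 1 -0.0205 -0.0335 -0.0035 0 0 -1.5; 1 -0.0195 -0.034 -0.0035 0 0 -1.5"}}

```text
time: 2.85
tcp_pos: [384.5, 238.3, 287.8]
tool_rot: [3.136, -0.0, 3.061]
ft_force: [0.8, -0.4, 1.0]
finger_gap: 88.2
```

Run:
```python
from h import *
print(state()['time'],state()['joint_positions'].round(2),state()['tool_rot'])
plan([460,-100,300],[np.pi,0,np.pi],10,.7)
```

```text
2.85 [-0.73  0.15  0.09  2.   -0.02  0.98  0.86] [ 3.13629088e+00 -9.15665045e-05  3.06118489e+00]
from [384.5 238.3 287.8] d mm [  75.5 -338.3   12.2] ang [-0.3  0.   4.6]
0.7 -0.0102 -0.0331 -0.0014 0.03 0.00 -0.46; 0.7 -0.0100 -0.0332 -0.0014 0.03 0.00 -0.46; 0.7 -0.0097 -0.0333 -0.0014 0.03 0.00 -0.46; 0.7 -0.0094 -0.0333 -0.0013 0.03 0.00 -0.46; 0.7 -0.0092 -0.0334 -0.0013 0.03 0.00 -0.46; 0.7 -0.0089 -0.0335 -0.0013 0.03 0.00 -0.46; 0.7 -0.0086 -0.0336 -0.0013 0.03 0.00 -0.46; 0.7 -0.0084 -0.0336 -0.0013 0.03 0.00 -0.46; 0.7 -0.0081 -0.0337 -0.0013 0.03 0.00 -0.46; 0.7 -0.0078 -0.0338 -0.0012 0.03 0.00 -0.46
```

>>> {"method": "move_arm", "body": {"increments": "0.7 -0.01 -0.036 -0.001 0 0 -0.5; 0.7 -0.01 -0.036 -0.001 0 0 -0.5; 0.7 -0.01 -0.036 -0.001 0 0 -0.5; 0.7 -0.01 -0.036 -0.001 0 0 -0.5; 0.7 -0.01 -0.036 -0.001 0 0 -0.5; 0.7 -0.01 -0.036 -0.001 0 0 -0.5; 0.7 -0.01 -0.036 -0.001 0 0 -0.5; 0.7 -0.01 -0.036 -0.001 0 0 -0.5; 0.7 -0.01 -0.036 -0.001 0 0 -0.5; 0.7 -0.01 -0.036 -0.001 0 0 -0.5"}}

```text
time: 3.85
tcp_pos: [473.3, -141.0, 299.6]
tool_rot: [3.132, 0.01, -3.131]
ft_force: [-0.1, 0.9, 0.3]
finger_gap: 61.3
```

>>> {"method": "move_arm", "body": {"increments": "0.7 -0.001 -0.036 0.005 0 0 0; 0.7 -0.001 -0.036 0.005 0 0 0; 0.7 -0.001 -0.036 0.005 0 0 0; 0.7 -0.001 -0.036 0.005 0 0 0; 0.7 -0.001 -0.03 0.005 0 0 0; 0.7 0 0 0 0 0 0; 0.7 0 0 0 0 0 0"}}

```text
time: 4.55
tcp_pos: [480.9, -327.2, 273.4]
tool_rot: [3.136, 0.014, -3.136]
ft_force: [0.3, -0.2, -0.2]
finger_gap: 61.6
```

Run:
```python
from h import *
np.set_printoptions(precision=1,suppress=True)
s=state();print(s['time'],s['joint_positions'].round(2),s['tool_rot'],s['finger_gap'],s['tcp_pos'])
p=eyes.camera_params('wrist');im=eyes.grab_frame('wrist');save('wrack',im)
for n in['jar_blue','jar_white','jar_red','rack']:
    for d in eyes.mark_of('wrist',n)[:3]:print(n,np.round(d['at']),round(d['confidence'],2),atz('wrist',d['at'],0 if n=='rack' else 85,p))
print(proj('wrist',[498,-272,85],p))
```

```text
4.55 [ 0.2  0.4  0.5  1.7 -0.2  1.   2.3] [ 3.1  0.  -3.1] 61.58756306889749 [ 480.9 -327.2  273.4]
jar_blue [178. 114.] 0.93 [ 404.9 -481.6   85. ]
jar_blue [367. 196.] 0.82 [ 497.6 -275.4   85. ]
jar_blue [453.  43.] 0.7 [ 324.4 -181.6   85. ]
jar_white [436. 198.] 0.85 [ 500.1 -194.3   85. ]
jar_white [570. 145.] 0.66 [424.2   6.6  85. ]
jar_red [290. 195.] 0.83 [ 497.3 -358.5   85. ]
rack [356. 176.] 0.89 [ 492.  -276.6    0. ]
rack [629. 104.] 0.7 [324.7 286.    0. ]
[np.float64(369.65622006018185), np.float64(196.16921882563366)]
```

View pics/wrack.png

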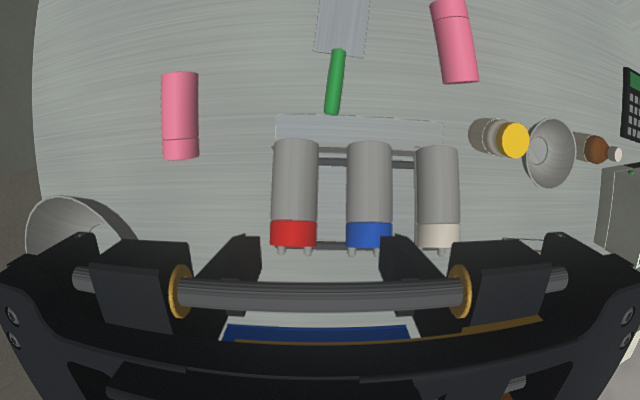

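The wrist view shows the blue-capped jar at (370,190), red to its left at (294,190), white at (437,195), and the pink pair off the rack. Next I'll measure its axis precisely.

Run:
```python
from h import *
np.set_printoptions(precision=1,suppress=True)
im=cv2.imread('pics/wrack.png').astype(int);p=eyes.camera_params('wrist')
g=cv2.cvtColor(im.astype(np.uint8),cv2.COLOR_BGR2HSV)
def spans(lo,hi,v,n):
    for r in (155,170,185,200,212,230,238):
        row=im[r,lo:hi].astype(float);
        k=np.abs(row[2:]-row[:-2]).sum(1);c=(hi-lo)//2
        a=lo+1+np.argmax(k[:c]);b=lo+1+c+np.argmax(k[c:])
        # bisector of the two silhouette rays meets axis plane
        o,d1=ray('wrist',[a,r],p);_,d2=ray('wrist',[b,r],p);d=(d1+d2)/2
        # axis: z = 85+ (x-498)*tan22
        t=np.tan(.384);q=(85+(o[0]-498)*t-o[2])/(d[2]-d[0]*t);X=o+d*q
        print(n,r,a,b,X)
spans(338,400,0,'blue');spans(266,325,0,'red');spans(408,466,0,'white')
```

```text
blue 155 346 392 [ 456.  -270.4   68. ]
blue 170 346 392 [ 471.8 -270.8   74.4]
blue 185 346 392 [ 487.3 -271.1   80.7]
blue 200 346 392 [ 502.5 -271.4   86.8]
blue 212 345 392 [ 514.6 -272.    91.7]
blue 230 345 392 [ 532.6 -272.1   99. ]
blue 238 345 380 [ 540.5 -278.6  102.2]
red 155 273 318 [ 456.9 -351.5   68.4]
red 170 272 318 [ 472.6 -351.7   74.7]
red 185 271 318 [ 487.9 -351.9   80.9]
red 200 270 317 [ 503.  -352.7   87. ]
red 212 270 317 [ 515.  -352.5   91.9]
red 230 269 316 [ 532.9 -353.4   99.1]
red 238 269 316 [ 540.8 -353.3  102.3]
white 155 416 458 [ 453.3 -189.3   66.9]
white 170 413 458 [ 469.9 -192.4   73.6]
white 185 413 459 [ 486.  -192.8   80.2]
white 200 414 460 [ 502.  -192.3   86.6]
white 212 414 460 [ 514.6 -192.8   91.7]
white 230 414 458 [ 533.3 -194.4   99.3]
white 238 409 458 [ 541.6 -197.5  102.6]
```

```bash
cat >> h.py <<'E'
def grot(yaw,tilt):
    "tool: y along world y turned by yaw, z tilted forward by tilt (deg)"
    a=np.radians(tilt);s,c=np.sin(a),np.cos(a)
    return Rn.from_euler('z',yaw,degrees=True)*Rn.from_matrix(np.array([[-c,0,s],[0,1,0],[-s,0,-c]]))
E
python3 - <<'E'
from h import *
R=grot(-1.4,22);z=R.as_matrix()[:,2]
plan(np.array([498,-271.8,85])-z*92,R,8,.7)
E
```

```text
from [ 481.5 -325.9  273.8] d mm [ -17.9   55.  -103.5] ang [ -0.5 -21.2  -1.9]
0.7 0.0024 0.0068 0.0129 0.09 -2.65 0.23; 0.7 0.0030 0.0068 0.0128 0.09 -2.65 0.23; 0.7 0.0036 0.0068 0.0126 0.09 -2.65 0.23; 0.7 0.0042 0.0068 0.0125 0.09 -2.65 0.23; 0.7 0.0048 0.0068 0.0122 0.09 -2.65 0.23; 0.7 0.0054 0.0068 0.0120 0.09 -2.65 0.23; 0.7 0.0060 0.0068 0.0117 0.09 -2.65 0.23; 0.7 0.0065 0.0068 0.0114 0.09 -2.65 0.23
```

>>> {"method": "move_arm", "body": {"increments": "0.7 0.0025 0.007 0.013 0.1 -2.7 0.2; 0.7 0.003 0.007 0.013 0.1 -2.7 0.2; 0.7 0.0035 0.007 0.0125 0.1 -2.7 0.2; 0.7 0.004 0.007 0.0125 0.1 -2.7 0.2; 0.7 0.005 0.007 0.012 0.1 -2.7 0.2; 0.7 0.0055 0.007 0.012 0.1 -2.7 0.2; 0.7 0.006 0.007 0.0115 0.1 -2.7 0.2; 0.7 0.0065 0.007 0.0115 0.1 -2.7 0.2; 0.7 0 0 0 0 0 0"}}

```text
time: 5.7
tcp_pos: [467.8, -259.0, 170.4]
tool_rot: [-3.14, 0.412, 3.13]
ft_force: [-0.4, -0.7, -0.6]
finger_gap: 61.7
```

Run:
```python
from h import *
R=grot(-1.4,22);z=R.as_matrix()[:,2]
print(state()['joint_positions'].round(2))
plan(np.array([498,-271.8,85])-z*40,R,4,.7)
```

```text
[ 0.51  0.34  0.04  2.19 -0.72  0.33  2.76]
from [ 467.8 -259.   170.4] d mm [ 15.3 -12.5 -48.3] ang [ 0.1  1.6 -0.7]
0.7 0.0013 -0.0030 0.0126 0.05 0.40 0.18; 0.7 0.0012 -0.0030 0.0126 0.05 0.40 0.18; 0.7 0.0011 -0.0030 0.0126 0.05 0.40 0.18; 0.7 0.0010 -0.0030 0.0126 0.05 0.40 0.18
```

Joint 7 is at its limit with this wrist yaw. The half-turned grasp is equivalent, so I'll turn +180° about the tool z.

>>> {"method": "move_arm", "body": {"increments": "0.7 0 0 -0.005 0 0 8.5; 0.7 0 0 -0.003 0 0 8.5; 0.7 0 0 0 0 0 8.5; 0.7 0 0 0 0 0 8.5; 0.7 0 0 0 0 0 8.5; 0.7 0 0 0 0 0 8.5; 0.7 0 0 0 0 0 8.5; 0.7 0 0 0 0 0 8.5; 0.7 0 0 0 0 0 8.5; 0.7 0 0 0 0 0 8.5"}}

```text
time: 6.7
tcp_pos: [475.4, -261.0, 191.7]
tool_rot: [2.723, 0.036, 1.626]
ft_force: [0.2, 0.3, 0.6]
finger_gap: 61.6
```

>>> {"method": "move_arm", "body": {"increments": "0.7 0 0 0 0 0 8.5; 0.7 0 0 0 0 0 8.5; 0.7 0 0 0 0 0 8.5; 0.7 0 0 0 0 0 8.5; 0.7 0 0 0 0 0 8.5; 0.7 0 0 0 0 0 8.5; 0.7 0 0 0 0 0 8.5; 0.7 0 0 0 0 0 8.5; 0.7 0 0 0 0 0 8.5; 0.7 0 0 0 0 0 8.5"}}

```text
time: 7.7
tcp_pos: [491.0, -258.8, 210.5]
tool_rot: [3.065, -0.432, 0.155]
ft_force: [0.4, 0.3, -0.7]
finger_gap: 62.0
```

Run:
```python
from h import *
R=grot(-1.4,22)*Rn.from_euler('z',180,degrees=True);z=R.as_matrix()[:,2]
print(state()['joint_positions'].round(2),state()['tool_rot'])
plan(np.array([498,-271.8,85])-z*60,R,7,.7)
```

```text
[-0.15  0.38  0.81  2.17 -1.08  0.57  0.04] [ 3.06467255 -0.43221985  0.15475025]
from [ 491.  -258.8  210.5] d mm [-15.5 -12.4 -69.8] ang [ 3.9  3.  -8.5]
0.7 -0.0064 0.0008 0.0081 0.05 -0.45 1.33; 0.7 -0.0063 0.0009 0.0082 0.05 -0.45 1.33; 0.7 -0.0062 0.0011 0.0082 0.05 -0.45 1.33; 0.7 -0.0062 0.0013 0.0083 0.05 -0.45 1.33; 0.7 -0.0061 0.0014 0.0083 0.05 -0.45 1.33; 0.7 -0.0060 0.0015 0.0083 0.05 -0.45 1.33; 0.7 -0.0059 0.0017 0.0084 0.05 -0.45 1.33
```

>>> {"method": "move_arm", "body": {"increments": "0.7 -0.0065 0.001 0.008 0 -0.5 1.4; 0.7 -0.0065 0.001 0.008 0 -0.5 1.4; 0.7 -0.0065 0.001 0.008 0 -0.5 1.4; 0.7 -0.006 0.0015 0.0085 0 -0.5 1.4; 0.7 -0.006 0.0015 0.0085 0 -0.5 1.4; 0.7 -0.006 0.0015 0.0085 0 -0.5 1.4; 0.7 -0.006 0.0015 0.0085 0 -0.5 1.4; 0.7 0 0 0 0 0 0"}}

```text
time: 8.5
tcp_pos: [476.5, -272.0, 136.9]
tool_rot: [3.137, -0.374, -0.028]
ft_force: [0.5, 0.0, 0.6]
finger_gap: 61.7
```

Run:
```python
from h import *
R=grot(-1.4,22)*Rn.from_euler('z',180,degrees=True);z=R.as_matrix()[:,2]
print(state()['joint_positions'].round(2),state()['tool_rot'])
plan(np.array([498,-271.8,85])-z*40,R,3,.7)
```

```text
[-0.01  0.52  0.69  2.18 -1.25  0.53  0.06] [ 3.13674107 -0.37420171 -0.02792648]
from [ 476.5 -272.   136.9] d mm [  6.5   0.5 -14.8] ang [ 0.2 -0.6  0.3]
0.7 0.0002 -0.0003 0.0054 0.12 0.19 -0.06; 0.7 0.0002 -0.0003 0.0054 0.12 0.19 -0.06; 0.7 0.0002 -0.0002 0.0054 0.12 0.19 -0.06
```

>>> {"method": "move_arm", "body": {"increments": "0.7 0 0 0.01 0 0 0; 0.7 0 0 0.01 0 0 0; 0.7 0 0 0.01 0 0 0; 0.7 0 0 0 0 0 0"}}

```text
time: 8.9
tcp_pos: [487.6, -273.3, 107.9]
tool_rot: [3.137, -0.374, -0.029]
ft_force: [-0.1, 0.1, 0.3]
finger_gap: 61.8
```

Run:
```python
from h import *
R=grot(-1.4,22)*Rn.from_euler('z',180,degrees=True);z=R.as_matrix()[:,2]
print(state()['joint_positions'].round(2),state()['tool_rot'])
plan(np.array([498,-271.8,85])-z*2,R,3,.7)
```

```text
[ 0.13  0.55  0.49  2.16 -1.29  0.43  0.1 ] [ 3.13679335 -0.3743437  -0.02926787]
from [ 487.6 -273.3  107.9] d mm [  9.7   1.5 -21. ] ang [ 0.2 -0.6  0.4]
0.7 0.0004 -0.0006 0.0077 0.13 0.18 -0.09; 0.7 0.0004 -0.0006 0.0077 0.13 0.18 -0.09; 0.7 0.0004 -0.0006 0.0077 0.13 0.18 -0.09
```

>>> {"method": "move_arm", "body": {"increments": "0.7 0 -0.0006 0.008 0 0.2 0; 0.7 0 -0.0006 0.008 0 0.2 0; 0.7 0 -0.0006 0.008 0 0.2 0; 0.7 0 0 0 0 0 0"}}

```text
time: 9.3
tcp_pos: [496.7, -273.1, 86.5]
tool_rot: [3.136, -0.387, -0.03]
ft_force: [-0.2, -0.3, -0.4]
finger_gap: 61.6
```

Run:
```python
from h import *
R=grot(-1.4,22)*Rn.from_euler('z',180,degrees=True);z=R.as_matrix()[:,2]
print(state()['joint_positions'].round(2),state()['tool_rot'],state()['ft_force'])
plan(np.array([498,-271.8,85])-z*2,R,1,.7)
```

```text
[ 0.32  0.57  0.25  2.14 -1.29  0.31  0.13] [ 3.13571359 -0.38672646 -0.02987305] [-0.2450099  -0.33381759 -0.41078448]
from [ 496.7 -273.1   86.5] d mm [0.5 1.3 0.4] ang [0.3 0.1 0.4]
0.7 0.0006 -0.0013 -0.0002 0.45 -0.16 -0.29
```

Close to grip, then lift along the tool's axis.

>>> {"method": "move_arm", "body": {"increments": "0.5 0 -0.001 0 0 0 0; 0.4 0 0 0 0 0 0; 0.4 0 0 0 0 0 0; 0.4 0 0 0 0 0 0; 0.4 0 0 0 0 0 0", "force": 30}}

```text
time: 9.8
tcp_pos: [495.9, -273.0, 87.2]
tool_rot: [3.133, -0.386, -0.03]
ft_force: [1.6, -0.7, -3.8]
finger_gap: 49.1
```

>>> {"method": "move_arm", "body": {"increments": "0.4 0 0 -0.006 0 0 0; 0.4 0 0 -0.01 0 0 0; 0.4 0 0 -0.015 0 0 0; 0.4 0 0 -0.02 0 0 0; 0.4 0 0 -0.025 0 0 0; 0.4 0 0 -0.025 0 0 0; 0.4 0 0 -0.025 0 0 0; 0.4 0 0 -0.02 0 0 0"}}

```text
time: 10.6
tcp_pos: [434.0, -264.9, 223.4]
tool_rot: [-3.137, -0.372, -0.031]
ft_force: [0.3, -0.4, -4.5]
finger_gap: 49.1
```

Run:
```python
from h import *
s=state();print(s['joint_positions'].round(2),s['tool_rot'],s['ft_force'],s['finger_gap'],s['time'])
im=eyes.grab_frame('scene');save('lift',cv2.resize(im[100:350,180:560],None,fx=2,fy=2))
plan([470,-80,290],[np.pi,0,np.pi/2],10,.4)
```

```text
[ 0.01  0.24  0.65  2.2  -0.73  0.55 -0.37] [-3.13709809 -0.37227599 -0.03146908] [ 0.29555821 -0.4140501  -4.48001883] 49.12883197783143 10.6
from [ 433.9 -266.   225.6] d mm [ 36.1 186.   64.4] ang [-16.8  17.   90.7]
0.4 0.0051 -0.0187 -0.0048 1.70 -1.68 -9.07; 0.4 0.0079 -0.0178 -0.0045 1.70 -1.68 -9.07; 0.4 0.0105 -0.0165 -0.0042 1.70 -1.68 -9.07; 0.4 0.0129 -0.0148 -0.0041 1.70 -1.68 -9.07; 0.4 0.0149 -0.0127 -0.0041 1.70 -1.68 -9.07; 0.4 0.0166 -0.0103 -0.0042 1.70 -1.68 -9.07; 0.4 0.0179 -0.0077 -0.0045 1.70 -1.68 -9.07; 0.4 0.0188 -0.0049 -0.0048 1.70 -1.68 -9.07; 0.4 0.0192 -0.0021 -0.0053 1.70 -1.68 -9.07; 0.4 0.0191 0.0008 -0.0058 1.70 -1.68 -9.07
```

View pics/lift.png

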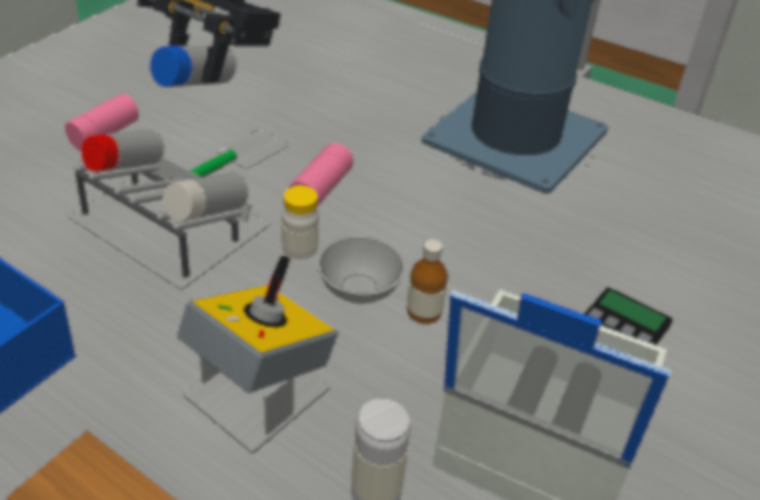

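The blue jar is held and lifted, and the red and white jars are undisturbed. Next I'll measure the mill from the saved top picture (dark rollers).

Run:
```python
from h import *
np.set_printoptions(precision=1,suppress=True)
im=cv2.imread('pics/top0.png');g=im.max(2);m=np.zeros_like(g);m[155:225,150:212]=(g[155:225,150:212]<60)
n,l,st,c=cv2.connectedComponentsWithStats(m)
for i in range(1,n):
    if st[i,4]<100:continue
    ys,xs=np.nonzero(l==i);print(st[i],c[i])
    vx,vy,x0,y0=cv2.fitLine(np.c_[xs,ys].astype(np.float32),cv2.DIST_L2,0,.01,.01).ravel()
    ends=[[x0+vx*(y-y0)/vy,y] for y in(ys.min(),ys.max()+1)]
    W=[atz('top',e,72) for e in ends];d=W[0]-W[1];print(W,np.degrees(np.arctan2(d[1],d[0])),np.linalg.norm(d))
    print('c',atz('top',c[i],74))
plan([460,-80,290],[np.pi,0,np.pi/2],11,.4)
```

```text
[184 166  15  47 414] [191.3 188.5]
[array([593. , 278.9,  72. ]), array([465.7, 258.5,  72. ])] 9.080158615494675 128.93028408447114
c [531.  268.5  74. ]
[167 168  14  47 417] [174.1 191.1]
[array([587.5, 324.1,  72. ]), array([460.4, 304. ,  72. ])] 9.00795910448022 128.71159544174472
c [523.9 313.5  74. ]
from [ 433.9 -266.   225.6] d mm [ 26.1 186.   64.4] ang [-16.8  17.   90.7]
0.4 0.0038 -0.0170 -0.0047 1.55 -1.53 -8.24; 0.4 0.0061 -0.0164 -0.0044 1.55 -1.53 -8.24; 0.4 0.0083 -0.0155 -0.0042 1.55 -1.53 -8.24; 0.4 0.0103 -0.0142 -0.0040 1.55 -1.53 -8.24; 0.4 0.0122 -0.0127 -0.0039 1.55 -1.53 -8.24; 0.4 0.0138 -0.0110 -0.0040 1.55 -1.53 -8.24; 0.4 0.0151 -0.0090 -0.0041 1.55 -1.53 -8.24; 0.4 0.0161 -0.0069 -0.0043 1.55 -1.53 -8.24; 0.4 0.0168 -0.0046 -0.0046 1.55 -1.53 -8.24; 0.4 0.0172 -0.0023 -0.0049 1.55 -1.53 -8.24; 0.4 0.0172 0.0001 -0.0054 1.55 -1.53 -8.24
```

>>> {"method": "move_arm", "body": {"increments": "0.4 0.004 -0.017 -0.005 1.5 -1.5 -8.2; 0.4 0.006 -0.0165 -0.0045 1.5 -1.5 -8.2; 0.4 0.008 -0.0155 -0.004 1.5 -1.5 -8.2; 0.4 0.01 -0.014 -0.004 1.5 -1.5 -8.2; 0.4 0.012 -0.0125 -0.004 1.5 -1.5 -8.2; 0.4 0.014 -0.011 -0.004 1.5 -1.5 -8.2; 0.4 0.015 -0.009 -0.004 1.5 -1.5 -8.2; 0.4 0.016 -0.007 -0.0045 1.5 -1.5 -8.2; 0.4 0.017 -0.0045 -0.0045 1.5 -1.5 -8.2; 0.4 0.017 -0.0025 -0.005 1.5 -1.5 -8.2"}}

```text
time: 11.65
tcp_pos: [446.7, -89.1, 280.8]
tool_rot: [3.127, -0.03, 1.439]
ft_force: [0.1, 0.7, -5.2]
finger_gap: 49.1
```

Run:
```python
from h import *
s=state();print(s['joint_positions'].round(2),s['tool_rot'],s['finger_gap'],s['time'])
plan([460,150,290],[np.pi,0,np.radians(170)],10,.4)
```

```text
[-0.28  0.16  0.44  2.03 -0.12  0.96  0.1 ] [ 3.12658202 -0.03005706  1.43910743] 49.0659800716327 11.65
from [446.7 -89.1 280.8] d mm [ 13.3 239.1   9.2] ang [-2.1 -0.4 87.5]
0.4 0.0239 -0.0018 -0.0002 0.20 -0.07 -8.75; 0.4 0.0239 0.0018 -0.0003 0.20 -0.07 -8.75; 0.4 0.0233 0.0054 -0.0003 0.20 -0.07 -8.75; 0.4 0.0222 0.0089 -0.0004 0.20 -0.07 -8.75; 0.4 0.0206 0.0122 -0.0004 0.20 -0.07 -8.75; 0.4 0.0185 0.0152 -0.0005 0.20 -0.07 -8.75; 0.4 0.0160 0.0178 -0.0006 0.20 -0.07 -8.75; 0.4 0.0131 0.0201 -0.0007 0.20 -0.07 -8.75; 0.4 0.0099 0.0218 -0.0007 0.20 -0.07 -8.75; 0.4 0.0064 0.0231 -0.0008 0.20 -0.07 -8.75
```

>>> {"method": "move_arm", "body": {"increments": "0.4 0.024 -0.002 0 0.2 0 -8.5; 0.4 0.024 0.002 0 0.2 0 -8.5; 0.4 0.0235 0.0055 0 0.2 0 -8.5; 0.4 0.022 0.009 -0.0005 0.2 0 -8.5; 0.4 0.0205 0.012 -0.0005 0.2 0 -8.5; 0.4 0.0185 0.015 -0.0005 0.2 0 -8.5; 0.4 0.016 0.018 -0.0005 0.2 0 -8.5; 0.4 0.013 0.02 -0.0005 0.2 0 -8.5; 0.4 0.01 0.022 -0.0005 0.2 0 -8.5; 0.4 0.0065 0.023 -0.001 0.2 0 -8.5"}}

```text
time: 12.65
tcp_pos: [455.0, 161.1, 283.7]
tool_rot: [3.134, -0.028, 2.939]
ft_force: [-0.5, -0.7, -4.0]
finger_gap: 49.2
```

Run:
```python
from h import *
s=state();print(s['joint_positions'].round(2),s['tool_rot'],s['finger_gap'],s['time'])
plan([510,265,270],grot(9,0),8,.4)
```

```text
[-0.49  0.22  0.08  1.92 -0.05  1.01  0.98] [ 3.13421112 -0.02781609  2.93924743] 49.174518307557726 12.65
from [455.  161.1 283.7] d mm [ 55.  103.9 -13.7] ang [-0.5 -1.6 20.6]
0.4 -0.0042 0.0141 0.0017 0.09 -0.19 -2.57; 0.4 -0.0048 0.0139 0.0017 0.09 -0.19 -2.57; 0.4 -0.0054 0.0137 0.0017 0.09 -0.19 -2.57; 0.4 -0.0060 0.0134 0.0017 0.09 -0.19 -2.57; 0.4 -0.0066 0.0131 0.0017 0.09 -0.19 -2.57; 0.4 -0.0072 0.0128 0.0017 0.09 -0.19 -2.57; 0.4 -0.0077 0.0125 0.0017 0.09 -0.19 -2.57; 0.4 -0.0083 0.0121 0.0017 0.09 -0.19 -2.57
```

>>> {"method": "move_arm", "body": {"increments": "0.4 -0.004 0.014 0.0015 0 -0.2 -2.6; 0.4 -0.005 0.014 0.0015 0 -0.2 -2.6; 0.4 -0.0055 0.0135 0.0015 0 -0.2 -2.6; 0.4 -0.006 0.0135 0.0015 0 -0.2 -2.6; 0.4 -0.0065 0.013 0.0015 0 -0.2 -2.6; 0.4 -0.007 0.013 0.0015 0 -0.2 -2.6; 0.4 -0.0075 0.0125 0.0015 0 -0.2 -2.6; 0.4 -0.0085 0.012 0.0015 0 -0.2 -2.6; 0.4 0 0 0 0 0 0; 0.4 0 0 0 0 0 0"}}

```text
time: 13.65
tcp_pos: [512.1, 274.3, 267.5]
tool_rot: [3.13, 0.001, -2.955]
ft_force: [-0.5, -1.5, -3.9]
finger_gap: 49.1
```

Run:
```python
from h import *
np.set_printoptions(precision=1,suppress=True)
s=state();print(s['joint_positions'].round(2),s['tool_rot'],s['finger_gap'],s['time'])
p=eyes.camera_params('wrist');im=eyes.grab_frame('wrist');save('wmill',im)
for n in['mill','lid_hinge','lid_tab','station','key_grip']:
    for d in eyes.mark_of('wrist',n)[:2]:print(n,np.round(d['at']),round(d['confidence'],2),atz('wrist',d['at'],{'mill':0,'lid_hinge':125,'key_grip':150,'station':0}.get(n,280),p))
for w in np.array([[70,-23],[-70,-23],[70,23],[-70,23]]):
    c,sn=np.cos(np.radians(9)),np.sin(np.radians(9));print(np.round(proj('wrist',[527.5+c*w[0]-sn*w[1],291+sn*w[0]+c*w[1],76],p)))
plan([527.5,291,215],grot(9,0),5,.4)
```

```text
[-0.6  0.4 -0.   1.7 -0.   1.   1.2] [ 3.1  0.  -3. ] 49.1481814834793 13.65
station [138. 226.] 0.66 [642.4  15.7   0. ]
[308. 257.]
[311. 133.]
[348. 257.]
[355. 134.]
from [512.  273.8 267.9] d mm [ 15.5  17.2 -52.9] ang [-0.7 -0.  -1.6]
0.4 -0.0037 0.0027 0.0106 0.14 0.01 0.32; 0.4 -0.0037 0.0027 0.0106 0.14 0.01 0.32; 0.4 -0.0036 0.0028 0.0106 0.14 0.01 0.32; 0.4 -0.0036 0.0028 0.0106 0.14 0.01 0.32; 0.4 -0.0036 0.0029 0.0106 0.14 0.01 0.32
```

View pics/wmill.png

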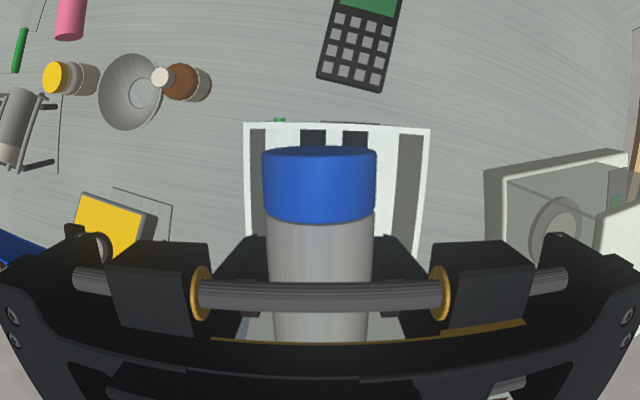

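The blue cap faces the robot. Roller ends show at columns 313 and 355 (row 131), which matches my predicted 311 and 355. Lowering now.

>>> {"method": "move_arm", "body": {"increments": "0.4 -0.0035 0.003 0.01 0.1 0 0.3; 0.4 -0.0035 0.003 0.01 0.1 0 0.3; 0.4 -0.0035 0.003 0.01 0.1 0 0.3; 0.4 -0.0035 0.003 0.01 0.1 0 0.3; 0.4 -0.0035 0.003 0.01 0.1 0 0.3; 0.4 0 0 0 0 0 0; 0.4 0 0 0 0 0 0"}}

```text
time: 14.65
tcp_pos: [527.4, 293.2, 212.1]
tool_rot: [3.14, -0.001, -2.985]
ft_force: [0.3, -0.9, -3.9]
finger_gap: 49.3
```

Run:
```python
from h import *
s=state();print(s['joint_positions'].round(2),s['tool_rot'],s['time'])
plan([527.5,291,106],grot(9,0),8,.4)
```

```text
[-0.58  0.5  -0.    1.7  -0.    0.94  1.15] [ 3.13981110e+00 -8.78679603e-04 -2.98533109e+00] 14.65
from [527.4 293.2 212.1] d mm [ 1.000e-01 -2.200e+00 -1.061e+02] ang [-0.1 -0.1  0. ]
0.4 0 -0.0003 0.0133 0.01 -0.01 -0.01; 0.4 0 -0.0003 0.0133 0.01 -0.01 -0.01; 0.4 0 -0.0003 0.0133 0.01 -0.01 -0.01; 0.4 0 -0.0003 0.0133 0.01 -0.01 -0.01; 0.4 0 -0.0003 0.0133 0.01 -0.01 -0.01; 0.4 0 -0.0003 0.0133 0.01 -0.01 -0.01; 0.4 0 -0.0003 0.0133 0.01 -0.01 -0.01; 0.4 0 -0.0003 0.0133 0.01 -0.01 -0.01
```

>>> {"method": "move_arm", "body": {"increments": "0.4 0 -0.0003 0.0135 0 0 0; 0.4 0 -0.0003 0.0135 0 0 0; 0.4 0 -0.0003 0.0135 0 0 0; 0.4 0 -0.0003 0.0135 0 0 0; 0.4 0 -0.0003 0.0135 0 0 0; 0.4 0 -0.0003 0.0125 0 0 0; 0.4 0 0 0.01 0 0 0; 0.4 0 0 0.007 0 0 0; 0.4 0 0 0 0 0 0; 0.4 0 0 0 0 0 0"}}

```text
time: 15.65
tcp_pos: [527.5, 290.8, 106.1]
tool_rot: [3.14, -0.001, -2.986]
ft_force: [-0.1, -0.3, -4.0]
finger_gap: 49.3
```

>>> {"method": "move_arm", "body": {"increments": "0.4 0 0 0.004 0 0 0; 0.4 0 0 0.003 0 0 0; 0.4 0 0 0 0 0 0"}}

```text
time: 15.95
tcp_pos: [528.5, 291.5, 99.9]
tool_rot: [3.139, 0.001, -2.986]
ft_force: [-0.1, -0.6, -5.4]
finger_gap: 49.1
```

>>> {"method": "move_arm", "body": {"increments": "0.4 0 0 0.0015 0 0 0; 0.4 0 0 0 0 0 0"}}

```text
time: 16.15
tcp_pos: [528.7, 291.7, 98.7]
tool_rot: [3.139, 0.002, -2.986]
ft_force: [-0.0, -0.3, -4.8]
finger_gap: 49.5
```

>>> {"method": "move_arm", "body": {"increments": "0.4 0 0 0.001 0 0 0; 0.4 0 0 0 0 0 0"}}

```text
time: 16.35
tcp_pos: [528.9, 291.8, 97.9]
tool_rot: [3.139, 0.002, -2.986]
ft_force: [-1.1, -0.4, -3.9]
finger_gap: 49.3
```

>>> {"method": "move_arm", "body": {"increments": "0.4 0 0 0.0012 0 0 0; 0.4 0 0 0 0 0 0"}}

```text
time: 16.55
tcp_pos: [529.0, 291.9, 96.8]
tool_rot: [3.138, 0.003, -2.986]
ft_force: [0.3, 0.1, -3.4]
finger_gap: 49.5
```

>>> {"method": "move_arm", "body": {"increments": "0.4 0 0 0.001 0 0 0; 0.4 0 0 0 0 0 0"}}

```text
time: 16.75
tcp_pos: [529.2, 292.5, 96.3]
tool_rot: [3.138, 0.003, -2.986]
ft_force: [-0.3, 0.9, -4.1]
finger_gap: 49.1
```

>>> {"method": "move_arm", "body": {"increments": "0.4 0 0 0.001 0 0 0; 0.4 0 0 0 0 0 0"}}

```text
time: 16.95
tcp_pos: [529.4, 293.1, 95.9]
tool_rot: [3.137, 0.004, -2.986]
ft_force: [-0.3, 0.2, -4.0]
finger_gap: 49.4
```

>>> {"method": "move_arm", "body": {"increments": "0.4 0 -0.001 0.0015 0 0 0; 0.4 0 0 0 0 0 0"}}

```text
time: 17.15
tcp_pos: [529.6, 293.5, 95.7]
tool_rot: [3.135, 0.005, -2.985]
ft_force: [-0.4, -0.1, -4.7]
finger_gap: 49.0
```

>>> {"method": "move_arm", "body": {"increments": "0.4 0 -0.001 0.0015 0 0 0; 0.4 0 0 0 0 0 0"}}

```text
time: 17.35
tcp_pos: [529.7, 293.5, 95.6]
tool_rot: [3.133, 0.005, -2.985]
ft_force: [-0.8, -0.4, -3.1]
finger_gap: 49.3
```

Descent has stalled at 95.6, against about 96.3 expected when seated. Opening gently.

>>> {"method": "move_arm", "body": {"increments": "0.54 0 0 0 0 0 0; 0.57 0 0 0 0 0 0; 0.6 0 0 0 0 0 0; 0.64 0 0 0 0 0 0; 0.66 0 0 0 0 0 0"}}

```text
time: 17.85
tcp_pos: [531.2, 293.0, 95.6]
tool_rot: [3.134, 0.008, -2.986]
ft_force: [-0.3, -0.1, 0.5]
finger_gap: 57.7
```

>>> {"method": "move_arm", "body": {"increments": "0.68 0 0 -0.01 0 0 0; 0.68 0 0 -0.015 0 0 0; 0.68 0 0 -0.02 0 0 0; 0.68 0 0 -0.025 0 0 0; 0.68 0 0 -0.03 0 0 0; 0.68 0 0 -0.03 0 0 0; 0.68 0 0 -0.03 0 0 0; 0.68 0 0 -0.03 0 0 0; 0.68 0 0 0 0 0 0"}}

```text
time: 18.75
tcp_pos: [530.7, 290.8, 303.7]
tool_rot: [3.131, 0.015, -2.986]
ft_force: [0.9, 0.0, 0.5]
finger_gap: 60.3
```

Run:
```python
from h import *
np.set_printoptions(precision=1,suppress=True)
s=state();print(s['joint_positions'].round(2),s['tool_rot'],s['finger_gap'],s['time'])
p=eyes.camera_params('wrist');im=eyes.grab_frame('wrist');save('placed',im)
for n in['jar_blue','lid_hinge','lid_tab','key_grip','station']:
    for d in eyes.mark_of('wrist',n)[:2]:print(n,np.round(d['at']),round(d['confidence'],2),atz('wrist',d['at'],{'jar_blue':93.5,'lid_hinge':125,'station':0}.get(n,280),p))
im=eyes.grab_frame('scene')
for n in['lid_tab','lid_hinge']:
    for d in eyes.mark_of('scene',n)[:2]:print(n,np.round(d['at'],1),round(d['confidence'],2))
im2=eyes.grab_frame('top')
for n in['lid_tab','lid_hinge','jar_blue']:
    for d in eyes.mark_of('top',n)[:4]:print(n,np.round(d['at'],1),round(d['confidence'],2))
a=cv2.imread('pics/placed.png')[100:400,130:510];b=cv2.resize(im2[100:240,110:320][:,:,::-1],(380,253));b=cv2.copyMakeBorder(b,0,47,0,0,0)
cv2.imwrite('pics/placed2.png',np.hstack([a,b]))
```

```text
[-0.6  0.4  0.   1.6 -0.   1.1  1.1] [ 3.1  0.  -3. ] 60.28393950524094 18.75
jar_blue [76.  3.] 0.86 [326.  -85.1  93.5]
jar_blue [316. 177.] 0.63 [531.6 289.2  93.5]
lid_hinge [323. 242.] 0.94 [596.  306.8 125. ]
lid_tab [318. 179.] 0.31 [496.  284.7 280. ]
key_grip [ 89. 228.] 0.58 [549.2 138.4 280. ]
station [145. 207.] 0.97 [638.6  20.    0. ]
lid_tab [457.2 263.8] 0.62
lid_hinge [446.  312.9] 0.83
lid_tab [150.6 122.7] 0.84
lid_hinge [174.1 157.5] 0.88
lid_hinge [405.9 264.5] 0.58
jar_blue [482.8 241.5] 0.94
jar_blue [351.3 274.8] 0.91
jar_blue [180.6 186.7] 0.68
jar_blue [406.6 267.4] 0.58
```

View pics/placed2.png

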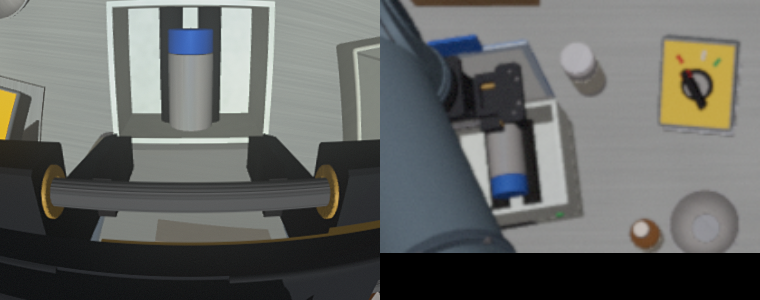

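The jar lies in the valley between the rollers, with the fingers clear. The lid stands open at about 1.77 rad and its friction exceeds gravity, so I'll push it round with the closed fingers, from behind and then down. First, up and over to behind it.

>>> {"method": "move_arm", "body": {"increments": "0 0 0 -0.025 0 0 0; 0 0 0 -0.025 0 0 0; 0 -0.02 0 -0.005 0 0 0; 0 -0.025 0 0 0 0 0; 0 -0.025 0 0 0 0 0; 0 -0.025 0 0 0 0 0; 0 -0.025 0 0 0 0 0; 0 -0.02 0 0 0 0 0; 0 0 0 0 0 0 0"}}

```text
time: 20.3
tcp_pos: [670.3, 312.1, 353.9]
tool_rot: [3.136, 0.004, -2.984]
ft_force: [-0.1, -0.2, -0.0]
finger_gap: 0.4
```

```bash
cat >> h.py <<'E'
C9,S9=np.cos(np.radians(9)),np.sin(np.radians(9)); M0=np.array([527.5,291.5,0])
def mill(x,y,z): return M0+np.array([C9*x-S9*y,S9*x+C9*y,z])
def inmill(p): d=np.array(p)-M0; return np.array([C9*d[0]+S9*d[1],-S9*d[0]+C9*d[1],d[2]]).round(1)
E
python3 - <<'E'
from h import *
s=state();print(s['joint_positions'].round(2),s['finger_gap'],s['time'],inmill(s['tcp_pos']))
x,e=tri(ray('top',[150.6,122.7]),ray('scene',[457.2,263.8]));print('tab',inmill(x),e)
plan(mill(138,0,278),grot(9,0),5,0)
E
```

```text
[-0.51  0.63  0.03  1.13 -0.02  1.37  1.25] 0.4103485447707054 20.3 [144.3  -2.  353.9]
tab [112.5   3.4 284.4] [1.3346183948019685, 1.3346183948019443]
from [670.3 312.1 353.9] d mm [ -6.5   1.  -75.9] ang [-0.4  0.2 -0. ]
0 0.0013 0.0003 0.0152 0.07 0.05 0.00; 0 0.0013 0.0003 0.0152 0.07 0.05 0.00; 0 0.0013 0.0003 0.0152 0.07 0.05 0.00; 0 0.0013 0.0004 0.0152 0.07 0.05 0.00; 0 0.0013 0.0004 0.0152 0.07 0.05 0.00
```

>>> {"method": "move_arm", "body": {"increments": "0 0 0 0.015 0 0 0; 0 0 0 0.015 0 0 0; 0 0 0 0.015 0 0 0; 0 0 0 0.015 0 0 0; 0 0 0 0.012 0 0 0; 0 0 0 0 0 0 0"}}

```text
time: 20.9
tcp_pos: [664.2, 312.6, 274.7]
tool_rot: [3.136, -0.001, -2.982]
ft_force: [0.1, 0.1, 1.1]
finger_gap: 0.4
```

>>> {"method": "move_arm", "body": {"increments": "0 0.01 0 0 0 0 0; 0 0.01 0 0 0 0 0; 0 0.01 0 0 0 0 0; 0 0.01 0 0 0 0 0; 0 0.01 0 0 0 0 0; 0 0 0 0 0 0 0"}}

```text
time: 21.5
tcp_pos: [614.2, 304.8, 278.5]
tool_rot: [3.134, 0.008, -2.982]
ft_force: [1.1, -0.8, -0.1]
finger_gap: 1.0
```

Run:
```python
from h import *
s=state();print(s['joint_positions'].round(2),s['ft_force'],s['time'],inmill(s['tcp_pos']))
plan(mill(20,0,263),grot(9,0),7,0)
```

```text
[-0.54  0.57  0.02  1.42 -0.02  1.14  1.22] [ 1.12242531 -0.83594933 -0.08956268] 21.5 [ 87.8  -0.4 278.5]
from [614.2 304.8 278.5] d mm [-67.  -10.2 -15.5] ang [-0.5  0.4 -0.2]
0 0.0097 0.0001 0.0021 0.07 0.06 0.02; 0 0.0097 0.0001 0.0021 0.07 0.06 0.02; 0 0.0097 0.0001 0.0022 0.07 0.06 0.02; 0 0.0097 0.0001 0.0022 0.07 0.06 0.02; 0 0.0097 0.0001 0.0022 0.07 0.06 0.02; 0 0.0097 0.0001 0.0022 0.07 0.06 0.02; 0 0.0097 0.0001 0.0022 0.07 0.06 0.02
```

>>> {"method": "move_arm", "body": {"increments": "0 0.012 0 0 0 0 0; 0 0.012 0 0.001 0 0 0; 0 0.012 0 0.002 0 0 0; 0 0.012 0 0.003 0 0 0; 0 0.011 0 0.004 0 0 0; 0 0.009 0 0.005 0 0 0; 0 0 0 0 0 0 0"}}

```text
time: 22.2
tcp_pos: [550.9, 294.8, 266.6]
tool_rot: [3.13, 0.022, -2.983]
ft_force: [-0.5, 0.1, 0.3]
finger_gap: 0.5
```

Run:
```python
from h import *
s=state();print(s['joint_positions'].round(2),s['ft_force'],s['time'],inmill(s['tcp_pos']))
im=eyes.grab_frame('scene')
save('lid1',cv2.resize(im[150:400,320:600],None,fx=2,fy=2))
```

```text
[-0.57  0.47  0.01  1.62 -0.01  1.03  1.17] [-0.47024663  0.12858504  0.29020834] 22.2 [ 23.7  -0.4 266.6]
```

View pics/lid1.png

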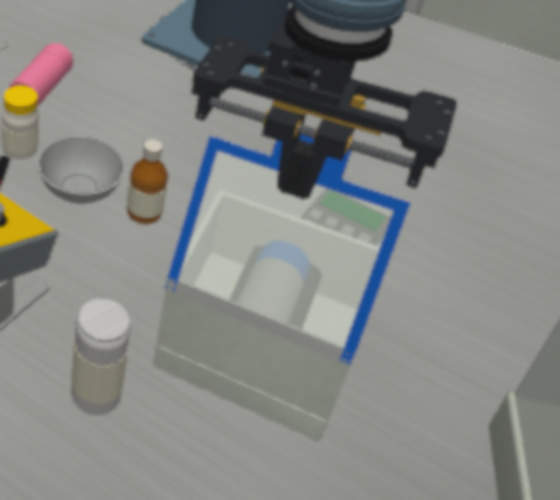

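The lid is at about 60°, the fingers are against its outer face by the tab, and the jar is in place inside. Continuing around the arc.

>>> {"method": "move_arm", "body": {"increments": "0 0.011 0 0.006 0 0 0; 0 0.011 0 0.007 0 0 0; 0 0.01 0 0.008 0 0 0; 0 0.009 0 0.009 0 0 0; 0 0.009 0 0.01 0 0 0; 0 0.008 0 0.011 0 0 0; 0 0 0 0 0 0 0"}}

```text
time: 22.95
tcp_pos: [497.8, 287.4, 214.2]
tool_rot: [3.128, 0.029, -2.985]
ft_force: [-0.4, -1.0, -0.2]
finger_gap: 0.3
```

Run:
```python
from h import *
s=state();print(s['ft_force'],s['time'],inmill(s['tcp_pos']))
```

```text
[-0.43350457 -1.00966616 -0.24541072] 22.95 [-30.    0.6 214.2]
```

>>> {"method": "move_arm", "body": {"increments": "0 0.006 0 0.011 0 0 0; 0 0.006 0 0.011 0 0 0; 0 0.005 0 0.011 0 0 0; 0 0.005 0 0.01 0 0 0; 0 0.004 0 0.008 0 0 0; 0 0.002 0 0.006 0 0 0; 0 0 0 0 0 0 0"}}

```text
time: 23.65
tcp_pos: [470.2, 283.8, 151.1]
tool_rot: [3.128, 0.03, -2.986]
ft_force: [0.3, -0.1, 0.4]
finger_gap: 0.6
```

>>> {"method": "move_arm", "body": {"increments": "0 0 0 0.004 0 0 0; 0 0 0 0.003 0 0 0; 0 0 0 0.003 0 0 0; 0 0 0 0 0 0 0"}}

```text
time: 24.05
tcp_pos: [470.8, 284.2, 145.2]
tool_rot: [3.128, 0.029, -2.986]
ft_force: [0.2, 0.2, 0.4]
finger_gap: 0.9
```

>>> {"method": "move_arm", "body": {"increments": "0 0 0 0.003 0 0 0; 0 0 0 0.003 0 0 0; 0 0 0 0.003 0 0 0"}}

```text
time: 24.35
tcp_pos: [471.4, 284.6, 144.1]
tool_rot: [3.128, 0.029, -2.988]
ft_force: [-11.7, -7.3, 37.4]
finger_gap: 0.3
```

>>> {"method": "move_arm", "body": {"increments": "0 0 0 0.005 0 0 0; 0 0 0 0.005 0 0 0; 0 0 0 0.005 0 0 0"}}

```text
time: 24.65
tcp_pos: [471.5, 284.7, 143.8]
tool_rot: [3.128, 0.027, -2.99]
ft_force: [-18.2, -11.5, 56.1]
finger_gap: 0.4
```

The press stalled at z≈144, which is the rim height plus the lid thickness, so the lid is shut. Backing off and going to look at the key.

>>> {"method": "move_arm", "body": {"increments": "0 0 0 -0.01 0 0 0; 0.3 0 0 -0.02 0 0 0; 0.3 0 0 -0.03 0 0 0; 0.3 0 0 -0.03 0 0 0; 0.3 0 0 -0.03 0 0 0; 0.3 0 0 -0.03 0 0 0; 0.3 0 0 -0.01 0 0 0"}}

```text
time: 25.35
tcp_pos: [467.3, 281.3, 309.9]
tool_rot: [3.128, 0.028, -2.99]
ft_force: [0.2, 0.8, -0.0]
finger_gap: 26.1
```

Run:
```python
from h import *
s=state();print(s['joint_positions'].round(2),s['ft_force'],s['time'])
R=grot(0,15).as_matrix();k=np.array([618,24,150])
plan(k-190*R[:,2]-30*R[:,0],grot(0,15),9,.3)
```

```text
[-0.62  0.28 -0.01  1.78  0.    1.05  1.1 ] [ 0.22473891  0.83030279 -0.0437661 ] 25.35
from [467.3 281.3 309.9] d mm [ 130.5 -257.3   31.3] ang [  0.2 -13.5  -8.7]
0.3 -0.0101 -0.0304 -0.0036 0.23 -1.50 0.94; 0.3 -0.0107 -0.0302 -0.0032 0.23 -1.50 0.94; 0.3 -0.0113 -0.0301 -0.0028 0.23 -1.50 0.94; 0.3 -0.0118 -0.0299 -0.0024 0.23 -1.50 0.94; 0.3 -0.0124 -0.0297 -0.0020 0.23 -1.50 0.94; 0.3 -0.0129 -0.0295 -0.0015 0.23 -1.50 0.94; 0.3 -0.0134 -0.0293 -0.0011 0.23 -1.50 0.94; 0.3 -0.0140 -0.0291 -0.0006 0.23 -1.50 0.94; 0.3 -0.0144 -0.0288 -0.0001 0.23 -1.50 0.94
```

>>> {"method": "move_arm", "body": {"increments": "0.3 -0.01 -0.0305 -0.0035 0.2 -1.5 0.9; 0.3 -0.011 -0.03 -0.003 0.2 -1.5 0.9; 0.3 -0.0115 -0.03 -0.003 0.2 -1.5 0.9; 0.3 -0.012 -0.03 -0.0025 0.2 -1.5 0.9; 0.3 -0.0125 -0.0295 -0.002 0.2 -1.5 0.9; 0.3 -0.013 -0.0295 -0.0015 0.2 -1.5 0.9; 0.3 -0.0135 -0.0295 -0.001 0.2 -1.5 0.9; 0.3 -0.014 -0.029 -0.0005 0.2 -1.5 0.9; 0.3 -0.0145 -0.0285 0 0.2 -1.5 0.9; 0.3 0 0 0 0 0 0"}}

```text
time: 26.35
tcp_pos: [602.5, 15.6, 333.4]
tool_rot: [3.14, 0.265, -3.137]
ft_force: [-1.0, 0.7, 0.0]
finger_gap: 26.8
```

Run:
```python
from h import *
np.set_printoptions(precision=2,suppress=True)
s=state();print(s['joint_positions'],s['tool_rot'],s['tcp_pos'],s['time'])
p=eyes.camera_params('wrist');im=eyes.grab_frame('wrist');save('key',im)
for n in['key_grip','station']:
    for d in eyes.mark_of('wrist',n)[:2]:print(n,np.round(d['at'],1),round(d['confidence'],2),atz('wrist',d['at'],0 if n=='station' else 150,p))
print(proj('wrist',[618,24,150],p))
im2=eyes.grab_frame('scene');cv2.imwrite('pics/lid2s.png',im2[:,:,::-1])
for d in eyes.mark_of('scene','lid_tab')[:2]:print('tab',d['at'],d['confidence'],inmill(atz('scene',d['at'],130)))
for d in eyes.mark_of('scene','key_grip')[:2]:print('key',d['at'],d['confidence'])
u,v=map(int,proj('wrist',[618,24,150],p))
y0=max(0,v-80);x0=max(0,u-100)
a=cv2.resize(im[y0:y0+160,x0:x0+200],(500,400),interpolation=cv2.INTER_CUBIC);b=cv2.resize(im2[220:400,380:515],(300,400))
print('crop origin',x0,y0);cv2.imwrite('pics/key2.png',np.hstack([a,b])[:,:,::-1])
```

```text
[-0.26  0.24  0.17  1.81 -0.02  0.83  1.49] [ 3.14  0.27 -3.14] [602.48  15.59 333.39] 26.35
key_grip [325.6 151.5] 0.79 [617.41  21.92 150.  ]
station [323.6 129.1] 0.96 [638.91  21.93   0.  ]
station [131.3  47.6] 0.49 [ 489.52 -275.76    0.  ]
[np.float64(327.63999116591725), np.float64(152.05327060696789)]
tab [473.0, 255.8] 0.74 [-86.6   6.1 130. ]
key [320.1, 239.8] 0.59
key [447.6, 310.6] 0.58
crop origin 227 72
```

View pics/key2.png

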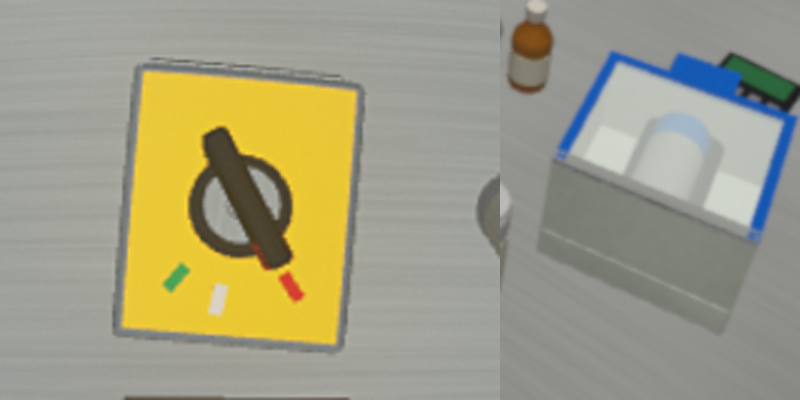

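The left crop shows the key's bow from (215,135) to (280,260), red end at the lower right beside the red OFF mark. The right crop shows the lid flat on the rim with the jar inside. Next I'll compute the key's angle.

Run:
```python
from h import *
np.set_printoptions(precision=2,suppress=True)
p=eyes.camera_params('wrist')
px=lambda c:[227+c[0]/2.5,72+c[1]/2.5]
def onplane(c,P,n):
    o,d=ray('wrist',px(c),p);return o+d*((P-o)@n)/(d@n)
psi=-4.
for it in range(5):
    B=Rn.from_euler('z',psi,degrees=True).as_matrix();t=np.radians(25)
    n=B@[-np.sin(t),0,np.cos(t)];ex=B@[np.cos(t),0,np.sin(t)];ey=B@[0,1,0]
    F=np.array([638,22,110.])
    c=[onplane(q,F,n) for q in[(140,68),(362,85),(342,350),(118,332)]]
    f=[np.array([(q-F)@ex,(q-F)@ey]) for q in c]
    e1=(f[3]-f[0])+(f[2]-f[1]);a=np.degrees(np.arctan2(e1[1],e1[0]));psi+=a
print('psi',psi,f,'mid',np.mean(f,0),'worldmid',np.mean(c,0))
w=np.array([(onplane(q,F+60*n,n)-F)@np.c_[ex,ey] for q in [(215,138),(279,260)]])
d=w[1]-w[0];print('bow',w,np.linalg.norm(d),'angle from station x, red end',np.degrees(np.arctan2(d[1],d[0])),'mid',w.mean(0))
for nm,q in [('red',(291,287)),('white',(218,300)),('green',(176,278)),('hub',(241,205))]:
    z=(onplane(q,F,n)-F)@np.c_[ex,ey];print(nm,z,np.degrees(np.arctan2(z[1],z[0])))
k=F+44*n;print('key',k,'net:',tri(ray('wrist',[325.6,151.5],p),ray('scene',[320.1,239.8])))
```

```text
psi -4.252136070877075 [array([-65.3, -46.7]), array([-66.79,  58.97]), array([60.52, 59.24]), array([ 59.86, -46.97])] mid [-2.93  6.14] worldmid [635.81  28.32 108.76]
bow [[-25.06  -9.11]
 [ 20.48  19.5 ]] 53.77478441169925 angle from station x, red end 32.134744035483166 mid [-2.29  5.2 ]
red [32.65 32.28] 44.67229344790143
white [41.37 -1.33] -1.8396000221152526
green [ 32.62 -21.62] -33.53763416326951
hub [-3.64  5.87] 121.82014282800627
key [619.46  23.38 149.88] net: (array([616.76,  28.12, 150.56]), [1.4714557445922856, 1.4714557445922678])
```

```bash
cat >> h.py <<'E'
PSI=-4.25
_B=Rn.from_euler('z',PSI,degrees=True).as_matrix();_t=np.radians(25)
KN=_B@[-np.sin(_t),0,np.cos(_t)];KX=_B@[np.cos(_t),0,np.sin(_t)];KY=_B@[0,1,0]
KF=np.array([638,22,110.])-2.6*KX+5.7*KY
def keyR(a): return grot(PSI,25)*Rn.from_euler('z',-a,degrees=True)
def keystat(s):
    d=np.array(s['tcp_pos'])-KF; R=Rn.from_euler('xyz',s['tool_rot']).as_matrix(); x=-R[:,0]
    print('off x,y,n',(d@KX).round(1),(d@KY).round(1),(d@KN).round(1),'angle',np.degrees(np.arctan2(x@KY,x@KX)).round(1),'axis err',np.degrees(np.arccos(min(1,-R[:,2]@KN))).round(1),'F',s['ft_force'].round(1),'M',s['moment'].round(2),'t',s['time'],'gap',round(s['finger_gap'],1))
E
python3 - <<'E'
from h import *
print(KF+44*KN)
plan(KF+105*KN,keyR(32),10,.35)
E
```

```text
[617.52842766  29.23701778 148.77873515]
from [601.4  22.5 333.7] d mm [  -9.6    8.7 -129.7] ang [-11.4  -9.3  25. ]
0.35 0.0043 0.0008 0.0123 0.46 -0.90 -2.72; 0.35 0.0044 0.0011 0.0122 0.46 -0.90 -2.72; 0.35 0.0046 0.0014 0.0121 0.46 -0.90 -2.72; 0.35 0.0047 0.0018 0.0120 0.46 -0.90 -2.72; 0.35 0.0048 0.0021 0.0119 0.46 -0.90 -2.72; 0.35 0.0049 0.0024 0.0118 0.46 -0.90 -2.72; 0.35 0.0049 0.0027 0.0117 0.46 -0.90 -2.72; 0.35 0.0050 0.0031 0.0116 0.46 -0.90 -2.72; 0.35 0.0050 0.0034 0.0115 0.46 -0.90 -2.72; 0.35 0.0050 0.0037 0.0114 0.46 -0.90 -2.72
```

The arm settled about 7 mm after that picture, and I used the later camera pose, so I'll correct for that offset. The first, synchronous reading gave y≈22.

```bash
sed -i 's/^KF=.*/KF=np.array([638,22,110.])-2.6*KX+5.7*KY+np.array([1.1,-6.9,-.3])/' h.py
python3 - <<'E'
from h import *
print(KF+44*KN)
plan(KF+105*KN,keyR(32),10,.35)
E
```

```text
[618.62842766  22.33701778 148.47873515]
from [601.4  22.5 333.7] d mm [  -8.5    1.8 -130. ] ang [-11.4  -9.3  25. ]
0.35 0.0042 0.0001 0.0123 0.46 -0.90 -2.72; 0.35 0.0044 0.0004 0.0123 0.46 -0.90 -2.72; 0.35 0.0046 0.0008 0.0122 0.46 -0.90 -2.72; 0.35 0.0047 0.0011 0.0121 0.46 -0.90 -2.72; 0.35 0.0048 0.0014 0.0120 0.46 -0.90 -2.72; 0.35 0.0049 0.0017 0.0119 0.46 -0.90 -2.72; 0.35 0.0050 0.0021 0.0118 0.46 -0.90 -2.72; 0.35 0.0051 0.0024 0.0117 0.46 -0.90 -2.72; 0.35 0.0052 0.0027 0.0116 0.46 -0.90 -2.72; 0.35 0.0052 0.0031 0.0115 0.46 -0.90 -2.72
```

>>> {"method": "move_arm", "body": {"increments": "0.35 0.004 0 0.0125 0.5 -0.9 -2.7; 0.35 0.0045 0.0005 0.012 0.5 -0.9 -2.7; 0.35 0.0045 0.001 0.012 0.5 -0.9 -2.7; 0.35 0.0045 0.001 0.012 0.5 -0.9 -2.7; 0.35 0.005 0.0015 0.012 0.5 -0.9 -2.7; 0.35 0.005 0.0015 0.012 0.5 -0.9 -2.7; 0.35 0.005 0.002 0.012 0.5 -0.9 -2.7; 0.35 0.005 0.0025 0.0115 0.5 -0.9 -2.7; 0.35 0.005 0.0025 0.0115 0.5 -0.9 -2.7; 0.35 0 0 0 0 0 0"}}

```text
time: 27.65
tcp_pos: [593.1, 36.7, 213.8]
tool_rot: [-2.916, 0.365, -2.631]
ft_force: [-0.7, 0.2, 0.0]
finger_gap: 30.5
```

>>> {"method": "move_arm", "body": {"increments": "0.35 0 0 0 0 0 0; 0.35 0 0 0 0 0 0; 0.35 0 0 0 0 0 0"}}

```text
time: 27.95
tcp_pos: [594.2, 38.5, 215.5]
tool_rot: [-2.917, 0.367, -2.632]
ft_force: [-0.9, -0.7, -0.5]
finger_gap: 31.1
```

Run:
```python
from h import *
s=state();keystat(s);print(s['joint_positions'].round(2))
p=eyes.camera_params('wrist');im=eyes.grab_frame('wrist');print(state()['tcp_pos'],s['tcp_pos'])
for d in eyes.mark_of('wrist','key_grip')[:2]:print(np.round(d['at'],1),round(d['confidence'],2),atz('wrist',d['at'],148.5,p))
k=KF+44*KN;print(proj('wrist',k,p));bx=np.cos(np.radians(32))*KX+np.sin(np.radians(32))*KY
o=im.copy()
for q in (KF+61*KN+30*bx,KF+61*KN-30*bx,KF+61*KN): cv2.circle(o,tuple(int(round(v)) for v in proj('wrist',q,p)),2,(255,0,255),-1)
u,v=map(int,proj('wrist',k,p));y0=min(max(0,v-80),240);save('key3',cv2.resize(o[y0:y0+160,u-100:u+100],None,fx=3,fy=3))
print('orig',u-100,y0)
np.savez('key3.npz',R=p['R'],t=p['t'],im=im)
plan(KF+70*KN,keyR(32),4,.35)
```

```text
off x,y,n 5.1 14.3 115.6 angle 31.0 axis err 0.6 F [-0.9 -0.7 -0.5] M [0.07 0.42 0.01] t 27.95 gap 31.1
[-0.31  0.32  0.13  2.07  0.18  0.34  1.69]
[594.25099238  38.46421091 215.57978141] [594.15730464  38.48680246 215.49392041]
[305.2 199.7] 0.92 [618.40357361  22.16157941 148.5       ]
[np.float64(305.31298089976923), np.float64(200.02163886196726)]
orig 205 120
from [594.2  38.4 215.5] d mm [ 13.5 -15.2 -43.4] ang [-0.8 -0.4  0.8]
0.35 0.0029 -0.0025 0.0114 0.15 -0.05 -0.26; 0.35 0.0029 -0.0025 0.0114 0.15 -0.05 -0.26; 0.35 0.0029 -0.0024 0.0114 0.15 -0.05 -0.26; 0.35 0.0029 -0.0024 0.0114 0.15 -0.05 -0.26
```

View pics/key3.png

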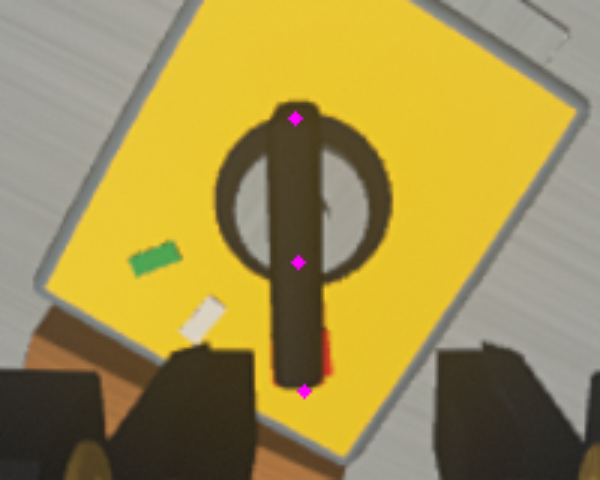

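The close view shows the bow from (296,105) to (300,385) in the crop, and my overlay lies on it within about 2 mm. Approaching.

>>> {"method": "move_arm", "body": {"increments": "0.35 0.004 -0.0035 0.009 0.2 0 -0.2; 0.35 0.004 -0.0035 0.009 0.2 0 -0.2; 0.35 0.003 -0.0025 0.008 0.2 0 -0.2; 0.35 0.001 -0.0005 0.006 0 0 0; 0.35 0 0 0 0 0 0; 0.35 0 0 0 0 0 0"}}

```text
time: 28.65
tcp_pos: [602.5, 20.6, 181.0]
tool_rot: [-2.901, 0.364, -2.622]
ft_force: [0.9, 1.3, -0.5]
finger_gap: 31.0
```

Run:
```python
from h import *
s=state();keystat(s);print(s['joint_positions'].round(2))
plan(KF+44*KN,keyR(31.5),5,.35)
```

```text
off x,y,n -0.7 -2.9 80.2 angle 31.5 axis err 0.3 F [ 0.9  1.3 -0.5] M [ 0.09  0.42 -0.02] t 28.65 gap 31.0
[-0.28  0.39  0.14  2.08  0.2   0.25  1.71]
from [602.5  20.6 181. ] d mm [ 16.1   1.7 -32.5] ang [ 0.2 -0.2  0.1]
0.35 -0.0005 0.0004 0.0072 -0.02 -0.06 0.01; 0.35 -0.0005 0.0004 0.0072 -0.02 -0.06 0.01; 0.35 -0.0004 0.0004 0.0072 -0.02 -0.06 0.01; 0.35 -0.0004 0.0004 0.0072 -0.02 -0.06 0.01; 0.35 -0.0004 0.0004 0.0072 -0.02 -0.06 0.01
```

>>> {"method": "move_arm", "body": {"increments": "0.35 -0.0005 0.0005 0.0075 0 0 0; 0.35 -0.0005 0.0005 0.0075 0 0 0; 0.35 -0.0005 0.0005 0.0075 0 0 0; 0.35 0 0.0005 0.0075 0 0 0; 0.35 0 0 0.006 0 0 0; 0.35 0 0 0 0 0 0"}}

```text
time: 29.25
tcp_pos: [619.8, 23.1, 145.5]
tool_rot: [-2.901, 0.365, -2.621]
ft_force: [0.3, -0.4, -0.3]
finger_gap: 30.7
```

Run:
```python
from h import *
s=state();keystat(s);print(s['joint_positions'].round(3))
plan(KF+44*KN,keyR(31.5),5,.35)
```

```text
off x,y,n -0.2 0.8 40.9 angle 31.6 axis err 0.2 F [ 0.3 -0.4 -0.3] M [0.04 0.38 0.02] t 29.25 gap 30.7
[-0.238  0.479  0.095  2.059  0.306  0.192  1.596]
from [619.8  23.1 145.5] d mm [-1.2 -0.8  2.9] ang [ 0.2 -0.2 -0. ]
0.35 0.0001 -0.0002 -0.0006 -0.01 -0.04 0.02; 0.35 0 -0.0002 -0.0006 -0.01 -0.04 0.02; 0.35 0 -0.0002 -0.0006 -0.01 -0.04 0.02; 0.35 0 -0.0002 -0.0006 -0.01 -0.04 0.02; 0.35 0 -0.0002 -0.0006 -0.01 -0.04 0.02
```

>>> {"method": "move_arm", "body": {"increments": "0.2 0 0 -0.003 0 0 0; 0.1 0 0 -0.001 0 0 0; 0 0 0 0 0 0 0; 0 0 0 0 0 0 0", "force": 35}}

```text
time: 29.65
tcp_pos: [618.4, 21.9, 149.5]
tool_rot: [-2.901, 0.365, -2.622]
ft_force: [4.0, 2.0, -7.8]
finger_gap: 10.7
```

Run:
```python
from h import *
s=state();keystat(s);print(s['joint_positions'].round(3))
```

```text
off x,y,n 0.2 -0.4 45.0 angle 31.5 axis err 0.3 F [ 4.   2.  -7.8] M [0.56 0.48 0.23] t 29.65 gap 10.7
[-0.237  0.47   0.095  2.061  0.303  0.199  1.6  ]
```

Gripped (10.7 mm gap). Turning clockwise with tool +rz.

>>> {"method": "move_arm", "body": {"increments": "0 0 0 0 0 0 5; 0 0 0 0 0 0 6; 0 0 0 0 0 0 6; 0 0 0 0 0 0 6"}}

```text
time: 30.05
tcp_pos: [618.6, 21.3, 149.6]
tool_rot: [-3.075, 0.43, -3.067]
ft_force: [2.6, -0.9, -3.9]
finger_gap: 10.9
```

Run:
```python
from h import *
s=state();keystat(s);print(s['joint_positions'].round(3))
plan(KF+45*KN,keyR(0),4,0)
```

```text
off x,y,n 0.5 -1.0 45.0 angle 7.7 axis err 0.3 F [ 2.6 -0.9 -3.9] M [-0.11  0.24 -0.  ] t 30.05 gap 10.9
[-0.259  0.471  0.123  2.062  0.245  0.194  1.239]
from [618.6  21.3 149.6] d mm [-0.4  1.1 -0.2] ang [ 3.5 -0.4 -6.9]
0 0.0001 0.0003 0 -0.06 -0.03 1.94; 0 0.0001 0.0003 0 -0.06 -0.03 1.94; 0 0.0001 0.0003 0 -0.06 -0.03 1.94; 0 0.0001 0.0003 0 -0.06 -0.03 1.94
```

>>> {"method": "move_arm", "body": {"increments": "0 0 0 0 0 0 6; 0 0 0.0005 0 0 0 6; 0 0 0.0005 0 0 0 6; 0 0 0 0 0 0 6; 0 0 0 0 0 0 6"}}

```text
time: 30.55
tcp_pos: [618.4, 20.3, 149.5]
tool_rot: [2.965, 0.399, 2.619]
ft_force: [2.3, -1.1, -3.5]
finger_gap: 10.6
```

Run:
```python
from h import *
s=state();keystat(s);print(s['joint_positions'].round(3))
plan(KF+45*KN,keyR(-40),4,0)
```

```text
off x,y,n 0.4 -2.1 45.0 angle -23.5 axis err 0.4 F [ 2.3 -1.1 -3.5] M [-0.08  0.24  0.09] t 30.55 gap 10.6
[-0.274  0.472  0.142  2.064  0.214  0.193  0.722]
from [618.4  20.3 149.5] d mm [-0.2  2.1 -0.1] ang [  7.3  -0.7 -14.7]
0 0.0003 0.0004 0 -0.10 0.03 4.11; 0 0.0003 0.0004 0 -0.10 0.03 4.11; 0 0.0004 0.0004 0 -0.10 0.03 4.11; 0 0.0004 0.0004 0 -0.10 0.03 4.11
```

>>> {"method": "move_arm", "body": {"increments": "0 0 0 0 0 0 6; 0 0 0.0005 0 0 0 6; 0 0 0 0 0 0 6; 0 0 0 0 0 0 6"}}

```text
time: 30.95
tcp_pos: [618.0, 19.8, 149.4]
tool_rot: [2.813, 0.289, 2.173]
ft_force: [1.5, -0.9, -1.3]
finger_gap: 11.8
```

Run:
```python
from h import *
s=state();keystat(s);print(s['joint_positions'].round(3))
```

```text
off x,y,n -0.1 -2.6 45.0 angle -48.4 axis err 0.5 F [ 1.5 -0.9 -1.3] M [-0.55  0.28  0.64] t 30.95 gap 11.8
[-0.283  0.472  0.154  2.065  0.193  0.192  0.307]
```

At the stop (moment rising, fingers starting to twist). Holding there for a second.

>>> {"method": "move_arm", "body": {"increments": "0 0 0 0 0 0 2; 0 0 0 0 0 0 1; 0 0 0 0 0 0 1; 0 0 0 0 0 0 1; 0 0 0 0 0 0 1; 0 0 0 0 0 0 1; 0 0 0 0 0 0 1; 0 0 0 0 0 0 1; 0 0 0 0 0 0 1; 0 0 0 0 0 0 1"}}

```text
time: 31.95
tcp_pos: [617.5, 20.3, 149.3]
tool_rot: [2.766, 0.222, 1.985]
ft_force: [1.8, -1.3, -3.1]
finger_gap: 14.4
```

Run:
```python
from h import *
s=state();keystat(s);print(s['joint_positions'].round(3))
```

```text
off x,y,n -0.6 -2.2 45.1 angle -59.5 axis err 0.5 F [ 1.8 -1.3 -3.1] M [-0.59  0.65  1.11] t 31.95 gap 14.4
[-0.288  0.472  0.158  2.066  0.188  0.192  0.118]
```

>>> {"method": "move_arm", "body": {"increments": "0 0 0 0 0 0 -6; 0 0 0 0 0 0 -6; 0 0 0 0 0 0 -5; 1 0 0 0 0 0 0; 1 0 0 0 0 0 0; 1 0 0 0 0 0 0; 1 0 0 0 0 0 0; 1 0 0 0 0 0 0; 1 0 0 0 0 0 0"}}

```text
time: 32.85
tcp_pos: [617.8, 20.8, 150.1]
tool_rot: [2.838, 0.316, 2.261]
ft_force: [0.0, 0.4, -0.3]
finger_gap: 56.7
```

Run:
```python
from h import *
s=state();keystat(s);print(s['joint_positions'].round(3))
```

```text
off x,y,n -0.0 -1.6 45.8 angle -43.3 axis err 0.4 F [ 0.   0.4 -0.3] M [ 0.05  0.36 -0.03] t 32.85 gap 56.7
[-0.242  0.468  0.101  2.063  0.307  0.2    0.288]
```

>>> {"method": "move_arm", "body": {"increments": "1 0 0 0 0 0 0; 1 0 0 -0.005 0 0 0; 1 0 0 -0.01 0 0 0; 1 0 0 -0.02 0 0 0; 1 0 0 -0.03 0 0 0; 1 0 0 -0.03 0 0 0; 1 0 0 -0.03 0 0 0; 1 0 0 -0.03 0 0 0; 1 0 0 0 0 0 0; 1 0 0 0 0 0 0"}}

```text
time: 33.85
tcp_pos: [548.1, 26.9, 300.3]
tool_rot: [2.836, 0.317, 2.259]
ft_force: [0.1, -0.8, -0.9]
finger_gap: 88.2
```

Run:
```python
from h import *
np.set_printoptions(precision=1,suppress=True)
s=state();keystat(s)
p=eyes.camera_params('wrist');im=eyes.grab_frame('wrist');t=eyes.grab_frame('top')
o=im.copy();k=KF+44*KN
u,v=map(int,proj('wrist',k,p));print(u,v)
for a,c in((-9.4,(255,0,255)),):
    bx=np.cos(np.radians(a))*KX+np.sin(np.radians(a))*KY
    for q in (KF+61*KN+30*bx,KF+61*KN-30*bx): cv2.circle(o,tuple(int(round(w)) for w in proj('wrist',q,p)),2,c,-1)
y0=min(max(0,v-80),240);x0=min(max(u-80,0),480)
a=cv2.resize(o[y0:y0+160,x0:x0+160],(400,400));b=cv2.resize(t[100:290,110:300],(400,400));save('fin',np.hstack([a,b]))
sc=eyes.grab_frame('scene')
for c,pt in[('scene','lid_tab')]:
    for d in eyes.mark_of(c,pt)[:1]:print(pt,inmill(atz(c,d['at'],130)),d['confidence'])
```

```text
off x,y,n 0.1 -0.6 211.5 angle -43.4 axis err 0.4 F [ 0.1 -0.8 -0.9] M [-0.   0.4  0. ] t 33.85 gap 88.2
319 185
lid_tab [-89.7   2.4 130. ] 0.69
```

View pics/fin.png

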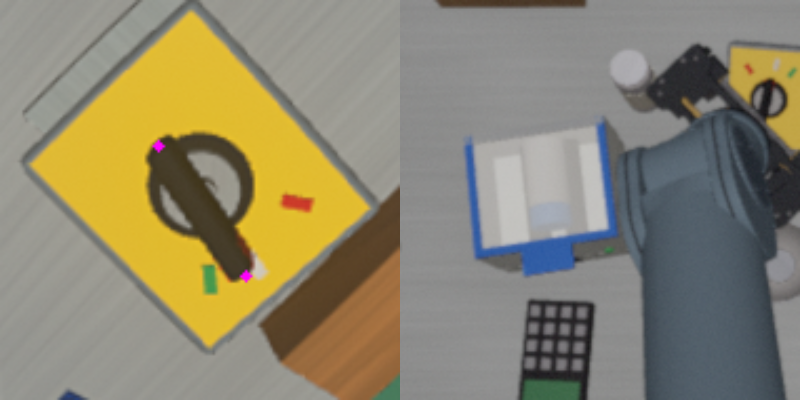

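The key lies on the white RUN mark and my −9.4° overlay fits its ends. The lid is shut with the jar visible inside, and the arm is clear.

```bash
python3 -c "
from h import *
print(state()['time'],ticket.hand_in())"
```

```text
the job is handed in; nothing more can be done
34.05 None
```

I took the blue-capped jar from the middle lane and laid it in the valley between the mill's rollers. I then pushed the lid shut, turned the key to START and held it there for about a second, and let it spring back to RUN. I handed the job in at 34 s.

**Last checks**
- **Jar and lid:** the pictures show the jar between the rollers and the lid flat on the rim. The press stopped at the rim height plus the lid's thickness.
- **Key:** the bow lies on the white RUN mark within a few degrees.
- **Clearance:** at hand-in the gripper was open, more than 150 mm clear of the key and touching nothing.
- **Other jars and objects:** the red and white jars were still in place after the lift. I took no full picture of the table at the end, so the other objects are only partly checked.

**What disagreed or came close**
- The last push on the shut lid was harder than planned: about 60 N at the wrist, through the fingertips, against the 120 N limit. I don't know whether the 40 N limit on the arm or gripper body counts fingertip contact.
- At the START stop the fingers twisted on the bow, so the tool turned up to about 18° further than the key.
- Joint 6 ran very close to its lower limit during the key turn (0.192 against 0.19). Joint 7 touched its upper limit (2.76) before I switched to the half-turned grasp.
- One key measurement was about 7 mm off because the arm was still settling. I corrected it before gripping and a closer view confirmed it.

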